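Check the large copper end caps with the thickness probe

TASK

Stand all the large copper end caps, and none of the small ones, on the black rubber test pad; take the probe from its holder, zero it with its tip on the gauge's brass disc, then touch the paint dot of each large cap in the order of the log card (red, yellow, green, blue, skipping any that is missing), resting the tip lightly for about three seconds each time. Then stand the probe back in its holder and turn the red gauge knob fully anticlockwise to switch off; leave the large caps upright and wholly on the pad, and the jar, tape and wrench alone.

Things in the scene. Friction and masses are not known exactly. Their poses are not given: they have to be found in the camera images.
- cap_red: large copper pipe end cap with a red paint dot on a white spot on top, standing closed end up: upright solid cylinder, diameter 42 mm, height 34 mm, about 0.11 kg. Origin: centre of its underside, z up. May be absent.
- dot_red (a point): centre of the red dot (diameter 14 mm) on the flat top of that large cap, 34 mm above its underside.
- cap_yellow: large copper pipe end cap with a yellow paint dot on a white spot on top, standing closed end up: upright solid cylinder, diameter 42 mm, height 34 mm, about 0.11 kg. Origin: centre of its underside, z up. May be absent.
- dot_yellow (a point): centre of the yellow dot (diameter 14 mm) on the flat top of that large cap, 34 mm above its underside.
- cap_green: large copper pipe end cap with a green paint dot on a white spot on top, standing closed end up: upright solid cylinder, diameter 42 mm, height 34 mm, about 0.11 kg. Origin: centre of its underside, z up. May be absent.
- dot_green (a point): centre of the green dot (diameter 14 mm) on the flat top of that large cap, 34 mm above its underside.
- cap_blue: large copper pipe end cap with a blue paint dot on a white spot on top, standing closed end up: upright solid cylinder, diameter 42 mm, height 34 mm, about 0.11 kg. Origin: centre of its underside, z up. May be absent.
- dot_blue (a point): centre of the blue dot (diameter 14 mm) on the flat top of that large cap, 34 mm above its underside.
- small_red: small look-alike copper end cap with a red dot, diameter 28 mm, height 28 mm; not to be checked. Origin: centre of its underside.
- small_yellow: small look-alike copper end cap with a yellow dot, diameter 28 mm, height 28 mm; not to be checked. Origin: centre of its underside.
- small_blue: small look-alike copper end cap with a blue dot, diameter 28 mm, height 28 mm; not to be checked. Origin: centre of its underside.
- pad: flat black rubber test pad fixed on the bench, 140 mm (its x) by 240 mm (its y), 2 mm thick. Origin: centre of its underside on the bench top, z up.
- holder: grey probe holder block fixed on the bench, 70 x 70 x 60 mm high, with an upright through hole of 27 mm diameter in the middle. Origin: centre of its underside.
- probe: cordless probe, upright in the holder, tip down, 0.13 kg. Origin: on its axis, underside of its yellow collar (diameter 36 mm, 6 mm thick) that rests on the holder's top, 60 mm above the bench; z points up, away from the tip. Round black grip, diameter 24 mm, 6 to 66 mm above the origin; below it a steel barrel, diameter 16 mm, 38 mm long, then a brass tip pin of 6 mm, ending 56 mm below.
- probe_tip (a point): the end of the probe's brass tip pin, on the axis, 56 mm below the probe's origin when not pressed.
- probe_spring (a joint): how far the sprung tip pin is pushed into the probe, m: 0 free, up to 0.008 at its stop; spring 350 N/m with about 0.35 N preload, so 4 mm gives about 1.8 N and beyond 8 mm it is rigid.
- gauge: blue thickness gauge box fixed on the bench, 130 x 110 x 55 mm high, with a dark green screen, a red knob and a small brass zero disc on top. Origin: centre of its underside; the knob's axis stands at x 28, y -18 mm in its frame.
- zero_disc (a point): centre of the top of the fixed brass zero disc (diameter 22 mm, in a white ring) on the gauge's top, 58 mm above the bench; x 28, y 38 mm in the gauge's frame.
- knob (a joint): angle of the gauge's red knob, rad: 0 = fully anticlockwise against the end stop (off), grows clockwise seen from above up to 2.4. Stays where it is left; friction about 0.04 N m.
- knob_grip (a point): point on the knob's vertical axis at the height to grip its raised bar. It lies 92 mm above the bench; the bar is 42 mm long, 14 mm thick, and 32 mm high, its top 99 mm above the bench, on a round disc whose top is 69 mm above the bench. This point's x axis lies along the bar and turns with the knob; at 0 the bar lies along the gauge's x axis.
- jar: closed jar, diameter 60 mm, 85 mm high, a bystander. Origin: centre of its underside.
- tape: white roll of tape lying flat, outer diameter 60 mm, 18 mm high, a bystander. Origin: centre of its underside.
- wrench: steel wrench lying on the bench, a bystander. Origin: its underside, on the lengthwise middle line.

How it is judged:
By the outcome, as a careful person would: the job done as asked, in the order asked, and still so for the second after the job is handed in, with the robot touching nothing.
Of cap_red, cap_yellow, cap_green, cap_blue only 2 to 3 are there at a start; the rules pass over those that are not, and their reading is None.
At some moment in a run one of cap_red, cap_yellow, cap_green, cap_blue may be knocked a few centimetres aside while the robot is not near it.
It also fails if it takes over 200 s, if anything falls off the work surface, if the arm or the gripper's body presses on something with over 40 N, if the wrist force passes 120 N, or if a joint passes its speed limit or range.

ROBOT

A 6-joint arm with a two-finger parallel gripper is mounted at the origin on the work surface. World frame = base frame: x ahead of the robot, y to its left, z up, the work surface at z = 0. Lengths are in mm, angles in rad, forces in N, time in s.
With the tool pointing down it reaches from about 275 to 1000 mm from the base axis. Payload 8.4 kg.
Tool frame: the origin (TCP) lies between the finger pads; the fingertips stand 25 mm ahead of it and the grasp point (between the pads) lies 6 mm ahead of it; z points along the fingers, y is the line along which they close (so a half turn about z gives the same grasp; the last joint's range is limited). The gripper opens to 85 mm and grips with 20 to 120 N. Pads are 22 mm wide; open, the fingers measure 114 mm over their backs; the gripper's body (76 mm by 85 mm) begins 54 mm behind the grasp point. The pads swing forward as they close: fully open they stand 13 mm farther back than shut.
Start: joints at [1.275, 0.353, 1.633, -0, 1.155, -0.002], TCP at [180.993, 598.222, 256.281] pointing down, gripper open.
Joint ranges: [-2.63, 2.63], [-0.92, 2.1], [0.06, 2.66], [-1.3, 4.44], [0, 2.69], [-3.02, 3.02]. Speed limits (rad/s): [2.22, 2.22, 2.79, 3.14, 3.14, 3.14].

INTERFACE

Orientations are given as [roll, pitch, yaw] about the fixed x, y, z axes, in that order (R = Rz(yaw) Ry(pitch) Rx(roll)).
In Python, from rig import r, eyes, workorder gives the robot as it stands. The module is installed in compiled form; this text tells all that it offers.
- The arm moves only by the tool step_arm, never from a script. Its argument "moves" is a list of rows, each an object of numbers: "tx", "ty", "tz": the shift along the tool's x, y, z scaled (see below); "ax", "ay", "az": the turn, a rotation vector about the tool's x, y, z scaled (see below). In form: [{"tx": .., "ty": .., "tz": .., "ax": .., "ay": .., "az": ..}, ...]. A call has 1 to 5 rows; each row shifts and turns the commanded pose from where the row before left it, along the tool's axes as they then stand; what a row does not reach is not made up. The controller multiplies each number of a shift by 25 mm and each number of a turn by 90 degrees. A row lasts 1/8 s, in which the tool goes at most 62.5 mm and 10.7 degrees, less where a joint would pass 70% of its speed; a pose out of reach is approached as far as the arm can. A call with a number of a shift or a turn outside -1 to 1 is refused whole. A call with a gripper value outside its range is refused whole. "gripper" is the opening, from 0 (shut) to 1 (fully open), set as the call begins (left out, the last holds). The fingers move at their own pace and stop on an object; "newtons" is the grip in N (left out, the last holds). Time passes only in rows, so rows that do not move let the fingers close. It gives the time, the measured TCP pose, the force, the opening and the grip force at its end, in the units of the state.
- r.sense(): the state, without advancing time (a new reading comes with each control period).
- eyes.grab_frame(name): name is "scene" or "top"; returns (picture, depth): 420x560x3 uint8, red, green, blue; 420x560 float32, mm along the optical axis (not along the pixel's ray), 0 where there is no reading.
- eyes.camera_info(name): a dict with "intrinsics" (3x3 intrinsics, pixels), "cam_to_world" (4x4, takes a point from camera to world coordinates). Camera axes: x right, y up, looking along -z (the intrinsics and any distortion apply to the point x, -y, -z); pixel columns grow to the right and rows downward; lengths in mm; the calibration is good to about 2 mm. A picture is of the moment at which its call begins. camera_info takes no time and is no camera call.
- workorder.sign_off(): hands the job in; it is judged then, once.
The state is a dict: "clock": time; "qpos": joint angles; "qvel": joint speeds; "joint_efforts": joint torques, N m; "eef_pos": TCP position; "tcp_rot": TCP orientation; "contact_force": force on the tool from outside, world axes, zero at the start; "wrist_torque": the same for the moment, N m; "opening": opening from 0.0 (shut) to 1.0 (fully open); "grasp_force": force on a finger pad.
Only numpy, scipy, OpenCV 4.12 (cv2) and the standard library are available. Lean on these libraries where they do the work, as an engineer would, in place of code of your own. Each camera call takes 0.05 s, during which the arm holds its last target. There are 200 camera calls.

## Working session

There is one attempt and no reset: what is moved stays moved. The work goes in short steps, Python scripts to look and compute and a tool call to move; the robot and the scene stay as the last step left them, time stands still between calls to the robot, and variables do not carry over. Pictures are saved under pics/ and viewed, at most 14 in all, crops included, and the job is handed in when it is done.

Besides the shell and the picture viewer there is one more tool, called after ">>>" as name(argument=value, ...) on one line, values as JSON. step_arm: Moves the arm, as the interface text tells. Its arguments: {"type":"object","properties":{"moves":{"type":"array","items":{"type":"object","properties":{"tx":{"type":"number"},"ty":{"type":"number"},"tz":{"type":"number"},"ax":{"type":"number"},"ay":{"type":"number"},"az":{"type":"number"}}}},"gripper":{"type":"number"},"newtons":{"type":"number"}},"required":["moves"]}

```bash
mkdir -p pics; cat > h.py <<'E'
import numpy as np, cv2
from rig import r, eyes, workorder
def grab(n,f=None):
    p,d=eyes.grab_frame(n)
    if f: cv2.imwrite(f'pics/{f}.png',cv2.cvtColor(p,cv2.COLOR_RGB2BGR))
    return p,d
def ray(n,u,v):
    c=eyes.camera_info(n);K=np.array(c['intrinsics']);T=np.array(c['cam_to_world'])
    q=np.linalg.inv(K)@np.array([u,v,1.]); q=np.array([q[0],-q[1],-q[2]])
    return T[:3,3],T[:3,:3]@q
def onz(n,u,v,z):
    o,d=ray(n,u,v); return o+d*(z-o[2])/d[2]
def dep(n,u,v,D):
    o,d=ray(n,u,v); return o+d*D[int(round(v)),int(round(u))]
def tri(p1,p2):
    (o1,d1),(o2,d2)=ray('scene',*p1),ray('top',*p2)
    d1=d1/np.linalg.norm(d1);d2=d2/np.linalg.norm(d2)
    s=np.linalg.lstsq(np.c_[d1,-d2],o2-o1,rcond=None)[0]
    a,b=o1+d1*s[0],o2+d2*s[1]; return (a+b)/2,np.linalg.norm(a-b)
E
python3 - <<'E'
from h import *
for n in('scene','top'):
    p,d=grab(n,n+'0'); c=eyes.camera_info(n); print({k:np.round(v,3) if k!='x' else v for k,v in c.items()}, d[210,280])
print(r.sense())
E
```

```text
{'intrinsics': array([[426.512,   0.   , 282.321],
       [  0.   , 426.512, 216.321],
       [  0.   ,   0.   ,   1.   ]]), 'cam_to_world': array([[ 8.55000e-01, -4.26000e-01,  2.94000e-01,  9.04583e+02],
       [ 5.18000e-01,  6.88000e-01, -5.09000e-01, -5.34417e+02],
       [ 1.50000e-02,  5.88000e-01,  8.09000e-01,  9.52866e+02],
       [ 0.00000e+00,  0.00000e+00,  0.00000e+00,  1.00000e+00]])} 1195.1019
{'intrinsics': array([[397.304,   0.   , 275.225],
       [  0.   , 397.304, 209.777],
       [  0.   ,   0.   ,   1.   ]]), 'cam_to_world': array([[ 5.00000e-03,  9.95000e-01, -9.50000e-02,  5.16371e+02],
       [-1.00000e+00,  8.00000e-03,  2.70000e-02,  7.06300e+00],
       [ 2.70000e-02,  9.50000e-02,  9.95000e-01,  9.54508e+02],
       [ 0.00000e+00,  0.00000e+00,  0.00000e+00,  1.00000e+00]])} 958.26575
{'clock': 0.1, 'qpos': array([ 1.27459726e+00,  3.53592364e-01,  1.63402529e+00,  1.22270174e-05,
        1.15520270e+00, -2.43145805e-03]), 'qvel': array([ 2.17449307e-03, -1.93093865e-03, -2.94553453e-03, -4.43094111e-04,
        1.56072529e-05,  6.61757636e-05]), 'joint_efforts': array([-1.65444771e-04, -6.06356549e+01, -3.42821181e+01,  3.84543273e-05,
        4.06183710e-03, -7.36502528e-06]), 'eef_pos': array([180.88038648, 597.85865362, 255.64307129]), 'tcp_rot': array([-3.14036498e+00, -1.41652096e-05,  2.84782010e+00]), 'contact_force': array([ 0.57529998,  0.04509845, -0.12832206]), 'wrist_torque': array([-0.03407226,  0.02609304,  0.01919348]), 'grasp_force': 0.0, 'opening': 1.003049661765718}
```

View pics/scene0.png

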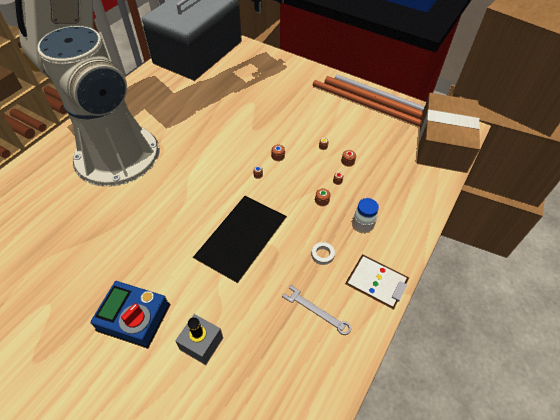

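View pics/top0.png

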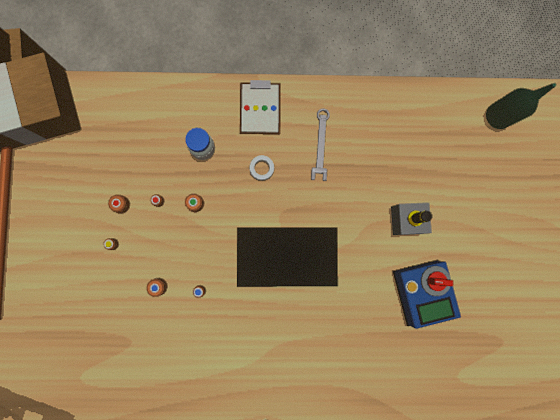

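The scene view shows large red (348,157), green (322,196) and blue (278,152) caps, with small caps at (338,178), (323,143) and (258,171). The pad is at (240,238), the gauge at (130,312) and the probe at (196,330). In the top view the large caps are red (118,203), green (193,202) and blue (156,287). Large yellow is missing.

```bash
cat > m.py <<'E'
from h import *
def masks(p):
    h=cv2.cvtColor(p,cv2.COLOR_RGB2HSV).astype(int);H,S,V=h[...,0],h[...,1],h[...,2]
    return dict(red=((H<4)|(H>174))&(S>170)&(V>110),yellow=(H>20)&(H<34)&(S>150)&(V>120),green=(H>45)&(H<85)&(S>80)&(V>60),
      blue=(H>100)&(H<125)&(S>120)&(V>70),black=(V<45))
def blobs(m,mn=4):
    n,l,s,c=cv2.connectedComponentsWithStats(m.astype(np.uint8)); 
    return [(int(s[i,4]),*np.round(c[i],1)) for i in range(1,n) if s[i,4]>=mn]
E
python3 - <<'E'
from m import *
for n in('scene','top'):
    p,d=grab(n); m=masks(p)
    for k in m:
        print(n,k,[b for b in blobs(m[k]) if (n=='top' and 70<b[2]<340 and 70<b[1]<480) or (n=='scene' and 85<b[1]<400 and 125<b[2]<380)])
    z=(m['black']*255).astype(np.uint8); cs=max([c for c in cv2.findContours(z[:, :],0,1)[0] if abs(cv2.moments(c)['m10']/max(cv2.moments(c)['m00'],1)-(240 if n=='scene' else 287))<15],key=cv2.contourArea)
    for q in cv2.approxPolyDP(cs,6,True)[:,0]: print('pad',q,onz(n,*q,2).round(1))
    if n=='top':
        for b in [(118,203),(193,202),(156,287),(412,287),(400,220),(395,209)]: print(dep(n,*b,d).round(1))
    c=p[260:380,80:240] if n=='scene' else p[180:350,370:480]
    cv2.imwrite(f'pics/c_{n}.png',cv2.cvtColor(cv2.resize(c,None,fx=4.5 if n=='scene' else 3.5,fy=4.5 if n=='scene' else 3.5,interpolation=2),4))
E
```

```text
scene red [(8, np.float64(348.9), np.float64(153.1)), (9, np.float64(338.3), np.float64(174.1)), (17, np.float64(382.1), np.float64(269.6)), (102, np.float64(128.8), np.float64(311.7)), (110, np.float64(136.7), np.float64(320.0))]
scene yellow [(9, np.float64(323.7), np.float64(140.1)), (17, np.float64(378.9), np.float64(276.4)), (93, np.float64(198.1), np.float64(335.8))]
scene green [(17, np.float64(322.9), np.float64(192.6)), (21, np.float64(375.0), np.float64(283.0)), (457, np.float64(112.7), np.float64(303.4))]
scene blue [(10, np.float64(277.5), np.float64(147.8)), (11, np.float64(257.4), np.float64(168.1)), (265, np.float64(367.8), np.float64(206.3)), (1071, np.float64(130.5), np.float64(309.1)), (20, np.float64(371.5), np.float64(290.0))]
scene black [(3874, np.float64(239.7), np.float64(238.1)), (168, np.float64(113.3), np.float64(304.4)), (37, np.float64(160.7), np.float64(307.8)), (174, np.float64(145.0), np.float64(328.8)), (5, np.float64(154.0), np.float64(319.4)), (98, np.float64(193.1), np.float64(322.8)), (5, np.float64(153.6), np.float64(323.0)), (5, np.float64(150.0
[... 1326 characters left out ...]
 np.float64(407.5), np.float64(289.5)), (4, np.float64(400.8), np.float64(281.0)), (4, np.float64(442.0), np.float64(299.5)), (21, np.float64(431.7), np.float64(302.0)), (9, np.float64(450.3), np.float64(303.1)), (36, np.float64(419.3), np.float64(314.6)), (6, np.float64(422.0), np.float64(304.5)), (9, np.float64(452.8), np.float64(312.8)), (16, np.float64(445.3), np.float64(317.4)), (5, np.float64(431.8), np.float64(320.8))]
pad [238 228] [562.5  70.4   2. ]
pad [237 285] [427.9  70.8   2. ]
pad [336 285] [ 428.6 -163.9    2. ]
pad [336 228] [ 564.1 -165.2    2. ]
[616.6 344.5  36. ]
[620.6 173.3  33.8]
[426.  251.6  35. ]
[ 429.6 -325.9   56.7]
[ 580.2 -300.7   61.6]
[ 608.1 -299.4   32.6]
```

View pics/c_scene.png

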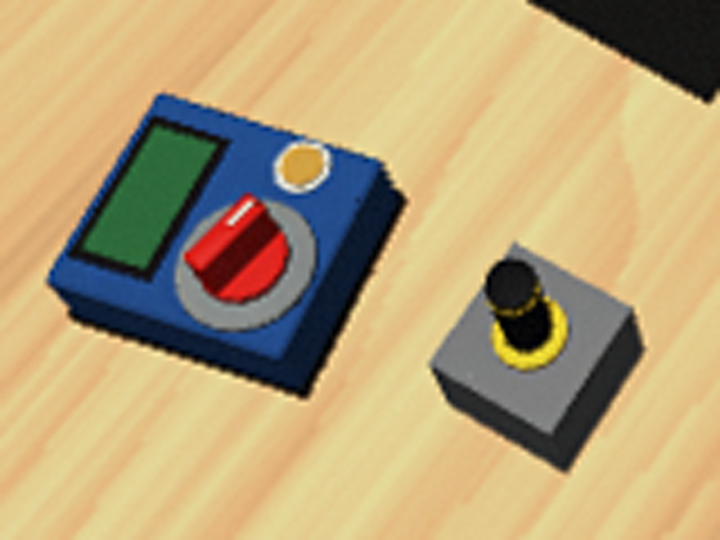

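View pics/c_top.png

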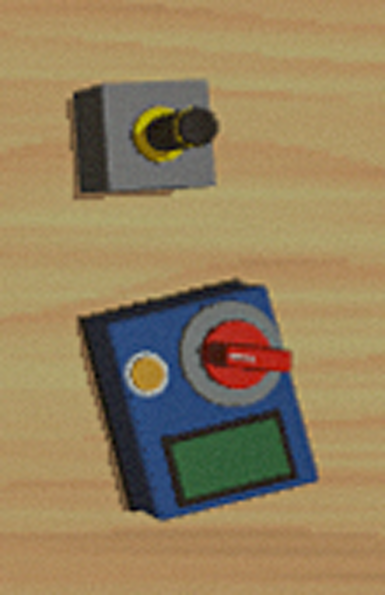

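Scene crop: brass disc at (303,166), knob bar running (190,258)-(260,205), probe cap at (513,285). Top crop: disc at (148,373), bar top about (255,358), probe top at (198,128). Large yellow is absent. Next I triangulate the points and cross-check them with depth.

```bash
cat > cl.py <<'E'
from m import *
def cloud(n,d):
    c=eyes.camera_info(n);K=np.array(c['intrinsics']);T=np.array(c['cam_to_world'])
    v,u=np.mgrid[0:420,0:560]; q=np.stack([(u-K[0,2])/K[0,0]*d,-(v-K[1,2])/K[1,1]*d,-d],-1)
    return q@T[:3,:3].T+T[:3,3]
def sel(P,cx,cy,R,z0,z1):
    return P[(np.hypot(P[...,0]-cx,P[...,1]-cy)<R)&(P[...,2]>z0)&(P[...,2]<z1)]
E
python3 - <<'E'
from cl import *
C={n:cloud(n,np.median([grab(n)[1] for _ in range(3)],0)) for n in('scene','top')}
for k,a,b in [('red',(348.9,153.1),(115.6,202.9)),('green',(322.9,192.6),(192.5,201.5)),('blue',(277.5,147.8),(154,287.7)),('sred',(338.3,174.1),(154.8,199.5)),('syel',(323.7,140.1),(108,243.7)),('sblue',(257.4,168.1),(197.5,292)),
  ('disc',(80+302/4.5,260+166/4.5),(370+148/3.5,180+373/3.5)),('probetop',(80+513/4.5,260+282/4.5),(370+199/3.5,180+127/3.5))]:
    t,e=tri(a,b); print(k,t.round(1),'gap',round(e,1))
    if k in('red','green','blue'):
        for n in C:
            q=sel(C[n],t[0],t[1],32,26,45); print('   ',n,len(q),((q.max(0)+q.min(0))/2)[:2].round(1),np.median(q[:,2]).round(1),(q.max(0)-q.min(0))[:2].round(1))
for n in C:
    P=C[n]
    for nm,cx,cy,R,z0,z1 in [('probe',580,-320,60,118,140),('holdertop',580,-320,60,54,63.5),('bar',450,-380,60,92,108)]:
        q=sel(P,cx,cy,R,z0,z1)
        if len(q)<5: print(n,nm,len(q)); continue
        x=cv2.minAreaRect(q[:,:2].astype(np.float32)); print(n,nm,len(q),np.median(q[:,2]).round(1),np.round(q.mean(0),1),[np.round(i,1) for i in x])
    q=sel(P,445,-370,110,50,62); x=cv2.minAreaRect(q[:,:2].astype(np.float32)); print(n,'gaugetop',len(q),[np.round(i,1) for i in x])
E
```

```text
red [617.6 352.3  30.3] gap 0.6
    scene 110 [621.4 347.9] 31.7 [37.4 36.9]
    top 250 [618.5 349.7] 34.1 [40.1 40.4]
green [622.7 175.5  30.2] gap 1.3
    scene 133 [624.8 171.6] 32.0 [38.6 37.1]
    top 244 [622.1 172.9] 34.1 [39.8 39. ]
blue [424.2 257.4  30.6] gap 0.5
    scene 107 [428.2 252.9] 32.0 [37.5 35.8]
    top 262 [425.3 254. ] 34.2 [40.4 38.8]
sred [627.  263.9  25.7] gap 1.0
syel [523.7 368.9  22.2] gap 1.2
sblue [414.6 159.8  25.1] gap 1.4
disc [ 431.8 -326.3   54.2] gap 3.7
probetop [ 586.2 -336.   122. ] gap 5.0
scene probe 117 124.7 [ 589.  -336.9  124.2] [array([ 588.3, -336.4]), array([22.6, 22.7]), np.float64(79.4)]
scene holdertop 747 59.1 [ 591.8 -339.3   59.1] [array([ 587.5, -336.2]), array([71. , 70.2]), np.float64(2.5)]
scene bar 140 97.4 [ 447.7 -380.4   97.2] [array([ 446.4, -379.6]), array([41.7, 14.9]), np.float64(86.3)]
scene gaugetop 2284 [array([ 450.9, -360.1]), array([203.3, 110.1]), np.float64(14.0)]
top probe 112 126.2 [ 585.3 -333.7  125.5] [array([ 585.4, -334.7]), array([22.5, 22.5]), np.float64(53.2)]
top holdertop 681 60.5 [ 584.4 -330.3   60.4] [array([ 585.7, -335.7]), array([70. , 70.9]), np.float64(2.7)]
top bar 131 99.1 [ 445.3 -377.6   98.8] [array([ 445., -379.]), array([40.9, 13.9]), np.float64(84.7)]
top gaugetop 2361 [array([ 449.6, -359.3]), array([205.5, 109.8]), np.float64(13.8)]
```

>>> step_arm(moves=[{"az":0.116},{"az":0.116},{"az":0.116},{"az":0.116},{"az":0.116}], gripper=1, newtons=40)

```text
schema error: expected keys tx, ty, tz, ax, ay, az
```

>>> step_arm(moves=[{"az":0.116},{"az":0.116},{"ty":0.8,"tx":-0.4},{"ty":1,"tx":-0.5},{"ty":1,"tx":-0.5}])

```text
schema error: expected keys tx, ty, tz, ax, ay, az
```

>>> step_arm(moves=[{"ty":1,"tx":-0.6},{"ty":1,"tx":-0.6},{"ty":1,"tx":-0.6},{"ty":1,"tx":-0.6},{"ty":1,"tx":-0.6}])

```text
schema error: expected keys tx, ty, tz, ax, ay, az
```

>>> step_arm(moves=[{"ty":1,"tx":-0.6,"tz":0.4},{"ty":1,"tx":-0.6,"tz":0.8},{"ty":1,"tx":-0.6,"tz":0.8},{"ty":1,"tx":-0.6,"tz":0.8},{"ty":1,"tx":-0.6,"tz":0.8}])

```text
schema error: expected keys tx, ty, tz, ax, ay, az
```

All six keys are needed.

>>> step_arm(moves=[{"tx":0,"ty":0,"tz":0,"ax":0,"ay":0,"az":0.116},{"tx":0,"ty":0,"tz":0,"ax":0,"ay":0,"az":0.116},{"tx":0,"ty":0,"tz":0,"ax":0,"ay":0,"az":0.116},{"tx":0,"ty":0,"tz":0,"ax":0,"ay":0,"az":0.116},{"tx":0,"ty":0,"tz":0,"ax":0,"ay":0,"az":0.116}], gripper=1, newtons=40)

```text
clock: 1.12
eef_pos: [181.0, 598.2, 256.3]
tcp_rot: [-3.142, -0.0, 1.931]
contact_force: [-0.6, -0.1, -0.4]
opening: 1.001
grasp_force: 0.0
```

>>> step_arm(moves=[{"tx":0,"ty":0,"tz":0,"ax":0,"ay":0,"az":0.116},{"tx":0,"ty":0,"tz":0,"ax":0,"ay":0,"az":0.116},{"tx":-0.4,"ty":0.8,"tz":0,"ax":0,"ay":0,"az":0},{"tx":-0.5,"ty":1,"tz":0,"ax":0,"ay":0,"az":0},{"tx":-0.5,"ty":1,"tz":0,"ax":0,"ay":0,"az":0}])

```text
clock: 1.75
eef_pos: [252.6, 562.3, 256.3]
tcp_rot: [3.141, 0.0, 1.577]
contact_force: [-0.6, -0.5, 0.4]
opening: 1.006
grasp_force: 0.0
```

>>> step_arm(moves=[{"tx":-0.6,"ty":1,"tz":0,"ax":0,"ay":0,"az":0},{"tx":-0.6,"ty":1,"tz":0,"ax":0,"ay":0,"az":0},{"tx":-0.6,"ty":1,"tz":0,"ax":0,"ay":0,"az":0},{"tx":-0.6,"ty":1,"tz":0,"ax":0,"ay":0,"az":0},{"tx":-0.6,"ty":1,"tz":0,"ax":0,"ay":0,"az":0}])

```text
clock: 2.38
eef_pos: [377.8, 487.1, 256.4]
tcp_rot: [3.141, 0.0, 1.576]
contact_force: [0.8, 0.3, -0.4]
opening: 0.998
grasp_force: 0.0
```

>>> step_arm(moves=[{"tx":-0.6,"ty":1,"tz":0.4,"ax":0,"ay":0,"az":0},{"tx":-0.6,"ty":1,"tz":0.8,"ax":0,"ay":0,"az":0},{"tx":-0.6,"ty":1,"tz":0.8,"ax":0,"ay":0,"az":0},{"tx":-0.6,"ty":1,"tz":0.8,"ax":0,"ay":0,"az":0},{"tx":-0.6,"ty":1,"tz":0.8,"ax":0,"ay":0,"az":0}])

```text
clock: 3.0
eef_pos: [502.8, 412.1, 165.7]
tcp_rot: [3.141, 0.0, 1.576]
contact_force: [1.2, 0.8, 0.1]
opening: 1.001
grasp_force: 0.0
```

>>> step_arm(moves=[{"tx":-0.5,"ty":0.94,"tz":0.4,"ax":0,"ay":0,"az":0},{"tx":-0.5,"ty":0.94,"tz":0.4,"ax":0,"ay":0,"az":0},{"tx":-0.5,"ty":0.94,"tz":0.4,"ax":0,"ay":0,"az":0},{"tx":-0.5,"ty":0.94,"tz":0.4,"ax":0,"ay":0,"az":0},{"tx":-0.5,"ty":0.94,"tz":0.4,"ax":0,"ay":0,"az":0.003}])

```text
clock: 3.62
eef_pos: [620.5, 350.6, 115.8]
tcp_rot: [3.141, -0.0, 1.568]
contact_force: [-0.1, 0.2, 0.1]
opening: 0.999
grasp_force: 0.0
```

>>> step_arm(moves=[{"tx":0,"ty":0,"tz":0.7,"ax":0,"ay":0,"az":0},{"tx":0,"ty":0,"tz":0.7,"ax":0,"ay":0,"az":0},{"tx":0,"ty":0,"tz":0.7,"ax":0,"ay":0,"az":0},{"tx":0,"ty":0,"tz":0.7,"ax":0,"ay":0,"az":0},{"tx":0,"ty":0,"tz":0.6,"ax":0,"ay":0,"az":0}])

```text
clock: 4.25
eef_pos: [618.3, 351.6, 29.9]
tcp_rot: [-3.141, 0.0, 1.568]
contact_force: [-0.8, 0.9, 0.0]
opening: 0.998
grasp_force: 0.0
```

```bash
python3 - <<'E'
from m import *
s=r.sense();print(s['eef_pos'],s['contact_force'])
p,_=grab('scene','s1');cv2.imwrite('pics/s1c.png',cv2.cvtColor(cv2.resize(p[80:280,200:420],None,fx=2.7,fy=2.7),4))
E
```

```text
[618.31490735 351.5899186   29.9397991 ] [-0.81171435  0.89916453  0.01458773]
```

View pics/s1c.png

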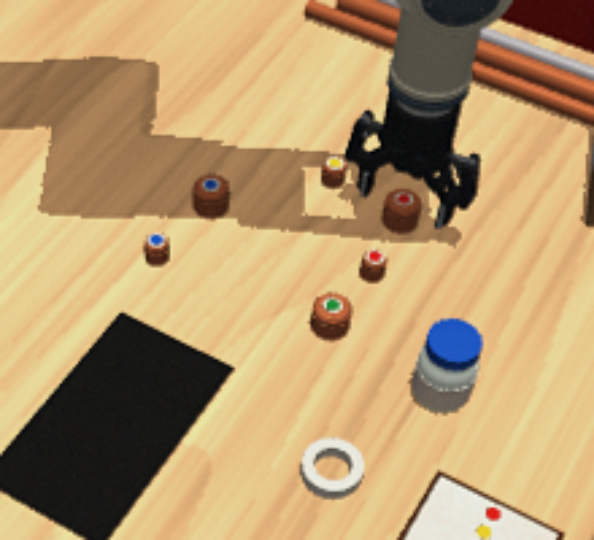

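The scene view shows the fingers astride the red cap, with the cap centred near crop pixel (402,208). I close and lift.

>>> step_arm(moves=[{"tx":-0.1,"ty":0,"tz":0,"ax":0,"ay":0,"az":0},{"tx":0,"ty":0,"tz":0,"ax":0,"ay":0,"az":0},{"tx":0,"ty":0,"tz":0,"ax":0,"ay":0,"az":0},{"tx":0,"ty":0,"tz":0,"ax":0,"ay":0,"az":0},{"tx":0,"ty":0,"tz":0,"ax":0,"ay":0,"az":0}], gripper=0, newtons=40)

```text
clock: 4.92
eef_pos: [619.6, 349.2, 32.4]
tcp_rot: [3.14, -0.001, 1.568]
contact_force: [-0.5, 0.1, 6.9]
opening: 0.474
grasp_force: 40.8
```

>>> step_arm(moves=[{"tx":0,"ty":0,"tz":-0.3,"ax":0,"ay":0,"az":0},{"tx":0,"ty":0,"tz":-0.7,"ax":0,"ay":0,"az":0},{"tx":0,"ty":0,"tz":-0.9,"ax":0,"ay":0,"az":0},{"tx":0,"ty":0,"tz":-0.9,"ax":0,"ay":0,"az":0},{"tx":0,"ty":0,"tz":-0.4,"ax":0,"ay":0,"az":0}])

```text
clock: 5.55
eef_pos: [619.8, 349.4, 114.2]
tcp_rot: [3.139, -0.002, 1.568]
contact_force: [0.1, 0.7, -1.1]
opening: 0.478
grasp_force: 40.5
```

>>> step_arm(moves=[{"tx":-0.6,"ty":-0.2,"tz":0,"ax":0,"ay":0,"az":0},{"tx":-1,"ty":-0.26,"tz":0,"ax":0,"ay":0,"az":0},{"tx":-1,"ty":-0.26,"tz":0,"ax":0,"ay":0,"az":0},{"tx":-1,"ty":-0.26,"tz":0,"ax":0,"ay":0,"az":0},{"tx":-1,"ty":-0.26,"tz":0,"ax":0,"ay":0,"az":0}])

```text
clock: 6.18
eef_pos: [586.2, 232.0, 110.4]
tcp_rot: [-3.14, 0.001, 1.567]
contact_force: [-0.8, -0.7, -1.2]
opening: 0.481
grasp_force: 40.6
```

>>> step_arm(moves=[{"tx":-1,"ty":-0.26,"tz":0,"ax":0,"ay":0,"az":0},{"tx":-1,"ty":-0.26,"tz":0,"ax":0,"ay":0,"az":0},{"tx":-1,"ty":-0.26,"tz":0,"ax":0,"ay":0,"az":0},{"tx":-1,"ty":-0.26,"tz":0,"ax":0,"ay":0,"az":0},{"tx":-1,"ty":-0.26,"tz":0,"ax":0,"ay":0,"az":0}])

```text
clock: 6.8
eef_pos: [554.1, 107.5, 111.3]
tcp_rot: [3.141, -0.0, 1.567]
contact_force: [-0.2, 0.2, -1.4]
opening: 0.479
grasp_force: 40.6
```

>>> step_arm(moves=[{"tx":-1,"ty":-0.26,"tz":0,"ax":0,"ay":0,"az":0},{"tx":-1,"ty":-0.26,"tz":0,"ax":0,"ay":0,"az":0},{"tx":-1,"ty":-0.26,"tz":0,"ax":0,"ay":0,"az":0},{"tx":-1,"ty":-0.26,"tz":0,"ax":0,"ay":0,"az":0},{"tx":-1,"ty":-0.26,"tz":0,"ax":0,"ay":0,"az":0}])

```text
clock: 7.42
eef_pos: [521.1, -17.3, 111.4]
tcp_rot: [3.141, 0.0, 1.568]
contact_force: [0.5, -0.1, -0.4]
opening: 0.479
grasp_force: 40.6
```

>>> step_arm(moves=[{"tx":-1,"ty":-0.26,"tz":0,"ax":0,"ay":0,"az":0},{"tx":-1,"ty":-0.26,"tz":0,"ax":0,"ay":0,"az":0},{"tx":-1,"ty":-0.26,"tz":0,"ax":0,"ay":0,"az":0},{"tx":-1,"ty":-0.26,"tz":0,"ax":0,"ay":0,"az":0},{"tx":0,"ty":0,"tz":0,"ax":0,"ay":0,"az":0}])

```text
clock: 8.05
eef_pos: [494.6, -117.4, 111.4]
tcp_rot: [3.141, 0.0, 1.565]
contact_force: [-0.4, 0.2, -1.2]
opening: 0.478
grasp_force: 40.6
```

>>> step_arm(moves=[{"tx":0,"ty":0.1,"tz":0.7,"ax":0,"ay":0,"az":0},{"tx":0,"ty":0,"tz":0.8,"ax":0,"ay":0,"az":0},{"tx":0,"ty":0,"tz":0.7,"ax":0,"ay":0,"az":0},{"tx":0,"ty":0,"tz":0.5,"ax":0,"ay":0,"az":0},{"tx":0,"ty":0,"tz":0.2,"ax":0,"ay":0,"az":0}])

```text
clock: 8.68
eef_pos: [497.5, -115.3, 37.7]
tcp_rot: [-3.14, -0.0, 1.568]
contact_force: [-0.3, 0.2, -1.7]
opening: 0.478
grasp_force: 40.6
```

>>> step_arm(moves=[{"tx":0,"ty":0,"tz":0.08,"ax":0,"ay":0,"az":0},{"tx":0,"ty":0,"tz":0,"ax":0,"ay":0,"az":0},{"tx":0,"ty":0,"tz":0,"ax":0,"ay":0,"az":0}])

```text
clock: 9.05
eef_pos: [498.2, -115.8, 37.3]
tcp_rot: [3.141, 0.0, 1.568]
contact_force: [0.5, -0.7, -1.1]
opening: 0.476
grasp_force: 40.6
```

>>> step_arm(moves=[{"tx":0,"ty":0,"tz":0.06,"ax":0,"ay":0,"az":0},{"tx":0,"ty":0,"tz":0.06,"ax":0,"ay":0,"az":0},{"tx":0,"ty":0,"tz":0,"ax":0,"ay":0,"az":0}])

```text
clock: 9.43
eef_pos: [498.0, -115.8, 34.3]
tcp_rot: [3.141, 0.0, 1.568]
contact_force: [-2.3, 0.7, 7.0]
opening: 0.478
grasp_force: 41.4
```

>>> step_arm(moves=[{"tx":0,"ty":0,"tz":0,"ax":0,"ay":0,"az":0},{"tx":0,"ty":0,"tz":0,"ax":0,"ay":0,"az":0},{"tx":0,"ty":0,"tz":-0.2,"ax":0,"ay":0,"az":0},{"tx":0,"ty":0,"tz":-0.8,"ax":0,"ay":0,"az":0},{"tx":0,"ty":0,"tz":-1,"ax":0,"ay":0,"az":0}], gripper=1)

```text
clock: 10.05
eef_pos: [497.5, -115.6, 84.2]
tcp_rot: [-3.141, -0.0, 1.568]
contact_force: [0.5, -0.6, 0.2]
opening: 0.995
grasp_force: 0.0
```

>>> step_arm(moves=[{"tx":0,"ty":0,"tz":-1,"ax":0,"ay":0,"az":0},{"tx":1,"ty":0.44,"tz":0,"ax":0,"ay":0,"az":0},{"tx":1,"ty":0.44,"tz":0,"ax":0,"ay":0,"az":0},{"tx":1,"ty":0.44,"tz":0,"ax":0,"ay":0,"az":0},{"tx":1,"ty":0.44,"tz":0,"ax":0,"ay":0,"az":0}])

```text
clock: 10.68
eef_pos: [542.5, -15.1, 109.1]
tcp_rot: [3.141, 0.0, 1.568]
contact_force: [1.0, 0.8, -0.6]
opening: 0.998
grasp_force: 0.0
```

>>> step_arm(moves=[{"tx":1,"ty":0.44,"tz":0,"ax":0,"ay":0,"az":0},{"tx":1,"ty":0.44,"tz":0,"ax":0,"ay":0,"az":0},{"tx":1,"ty":0.44,"tz":0,"ax":0,"ay":0,"az":0},{"tx":1,"ty":0.44,"tz":0,"ax":0,"ay":0,"az":0},{"tx":0,"ty":0,"tz":0,"ax":0,"ay":0,"az":0}])

```text
clock: 11.3
eef_pos: [587.2, 85.4, 109.0]
tcp_rot: [3.141, -0.0, 1.569]
contact_force: [-0.2, -0.4, -0.8]
opening: 1.0
grasp_force: 0.0
```

```bash
cat > caps.py <<'E'
from cl import *
def caps(near):
    C={n:cloud(n,grab(n)[1]) for n in('scene','top')}
    for k,(x,y) in near.items():
        for n in C:
            q=sel(C[n],x,y,32,26,45); 
            if len(q)>20: print(k,n,len(q),((q.max(0)+q.min(0))/2)[:2].round(1),np.median(q[:,2]).round(1),(q.max(0)-q.min(0))[:2].round(1))
            else: print(k,n,'not there',len(q))
    s=r.sense();print(s['eef_pos'].round(1),s['tcp_rot'].round(3))
E
python3 -c "
from caps import *
caps(dict(red=(498,-116),green=(623,172),blue=(427,253)))
grab('scene','s2')
"
```

```text
red scene 183 [ 501.2 -115.6] 34.1 [37.5 39.4]
red top 247 [ 498.5 -114. ] 36.1 [39.3 38.9]
green scene 60 [633.  171.3] 30.7 [23.3 39.1]
green top not there 0
blue scene 99 [429.2 253.3] 32.2 [38.8 38.1]
blue top not there 0
[586.   83.8 108.7] [-3.141  0.     1.568]
```

View pics/s2.png

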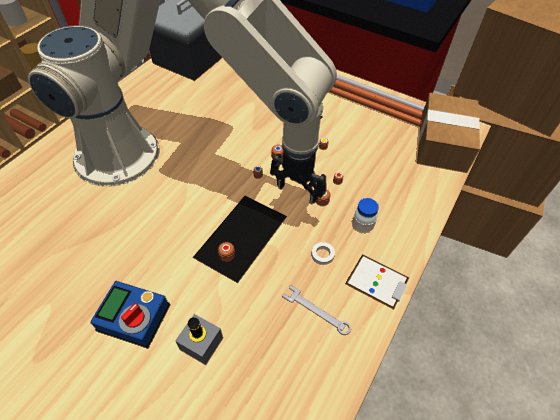

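The scene view shows red standing on the pad at (227,250), and the green cap still in place beside the gripper at (322,196). Next I pick up green.

>>> step_arm(moves=[{"tx":0.7,"ty":0.29,"tz":0,"ax":0,"ay":0,"az":0},{"tx":0.7,"ty":0.29,"tz":0,"ax":0,"ay":0,"az":0},{"tx":0.7,"ty":0.29,"tz":0,"ax":0,"ay":0,"az":0},{"tx":0.7,"ty":0.29,"tz":0,"ax":0,"ay":0,"az":0},{"tx":0.7,"ty":0.29,"tz":0,"ax":0,"ay":0,"az":0}])

```text
clock: 12.08
eef_pos: [623.5, 172.8, 108.7]
tcp_rot: [-3.142, 0.0, 1.568]
contact_force: [-0.5, -0.1, -0.4]
opening: 0.999
grasp_force: 0.0
```

>>> step_arm(moves=[{"tx":0,"ty":0,"tz":0.6,"ax":0,"ay":0,"az":0},{"tx":0,"ty":0,"tz":0.8,"ax":0,"ay":0,"az":0},{"tx":0,"ty":0,"tz":0.8,"ax":0,"ay":0,"az":0},{"tx":0,"ty":0,"tz":0.8,"ax":0,"ay":0,"az":0},{"tx":0,"ty":0,"tz":0,"ax":0,"ay":0,"az":0}])

```text
clock: 12.7
eef_pos: [621.5, 170.6, 31.3]
tcp_rot: [-3.138, 0.001, 1.567]
contact_force: [-0.5, 0.2, 0.9]
opening: 1.0
grasp_force: 0.0
```

>>> step_arm(moves=[{"tx":0,"ty":0,"tz":-0.1,"ax":0,"ay":0,"az":0},{"tx":0,"ty":0,"tz":0,"ax":0,"ay":0,"az":0},{"tx":0,"ty":0,"tz":0,"ax":0,"ay":0,"az":0},{"tx":0,"ty":0,"tz":0,"ax":0,"ay":0,"az":0},{"tx":0,"ty":0,"tz":0,"ax":0,"ay":0,"az":0}], gripper=0)

```text
clock: 13.32
eef_pos: [623.7, 171.6, 37.5]
tcp_rot: [3.14, -0.0, 1.568]
contact_force: [-2.1, -0.1, 6.1]
opening: 0.473
grasp_force: 40.1
```

>>> step_arm(moves=[{"tx":0,"ty":0,"tz":-0.3,"ax":0,"ay":0,"az":0},{"tx":0,"ty":0,"tz":-0.7,"ax":0,"ay":0,"az":0},{"tx":0,"ty":0,"tz":-0.9,"ax":0,"ay":0,"az":0},{"tx":0,"ty":0,"tz":-0.9,"ax":0,"ay":0,"az":0},{"tx":0,"ty":0,"tz":0,"ax":0,"ay":0,"az":0}])

```text
clock: 13.95
eef_pos: [624.5, 171.8, 109.0]
tcp_rot: [3.137, -0.001, 1.568]
contact_force: [0.8, 0.3, -1.5]
opening: 0.476
grasp_force: 40.6
```

>>> step_arm(moves=[{"tx":-0.6,"ty":-0.4,"tz":0,"ax":0,"ay":0,"az":0},{"tx":-1,"ty":-0.57,"tz":0,"ax":0,"ay":0,"az":0},{"tx":-1,"ty":-0.57,"tz":0,"ax":0,"ay":0,"az":0},{"tx":-1,"ty":-0.57,"tz":0,"ax":0,"ay":0,"az":0},{"tx":-1,"ty":-0.57,"tz":0,"ax":0,"ay":0,"az":0}])

```text
clock: 14.58
eef_pos: [553.3, 55.0, 105.1]
tcp_rot: [-3.139, 0.0, 1.568]
contact_force: [0.7, -0.2, -0.9]
opening: 0.475
grasp_force: 40.6
```

>>> step_arm(moves=[{"tx":-1,"ty":-0.6,"tz":0,"ax":0,"ay":0,"az":0},{"tx":-1,"ty":-0.6,"tz":0,"ax":0,"ay":0,"az":0},{"tx":-1,"ty":-0.6,"tz":0,"ax":0,"ay":0,"az":0},{"tx":-1,"ty":-0.5,"tz":0,"ax":0,"ay":0,"az":0},{"tx":0,"ty":0,"tz":0,"ax":0,"ay":0,"az":0}])

```text
clock: 15.2
eef_pos: [495.2, -44.8, 105.3]
tcp_rot: [-3.138, -0.0, 1.565]
contact_force: [-0.1, 0.8, -1.0]
opening: 0.477
grasp_force: 40.6
```

>>> step_arm(moves=[{"tx":0,"ty":0,"tz":0.7,"ax":0,"ay":0,"az":0},{"tx":0,"ty":0,"tz":0.8,"ax":0,"ay":0,"az":0},{"tx":0,"ty":0,"tz":0.7,"ax":0,"ay":0,"az":0},{"tx":0,"ty":0,"tz":0.4,"ax":0,"ay":0,"az":0},{"tx":0,"ty":0,"tz":0,"ax":0,"ay":0,"az":0}])

```text
clock: 15.82
eef_pos: [497.2, -43.0, 40.6]
tcp_rot: [-3.14, -0.0, 1.568]
contact_force: [0.5, 0.0, -0.9]
opening: 0.473
grasp_force: 41.1
```

>>> step_arm(moves=[{"tx":0,"ty":0,"tz":0.06,"ax":0,"ay":0,"az":0},{"tx":0,"ty":0,"tz":0.04,"ax":0,"ay":0,"az":0},{"tx":0,"ty":0,"tz":0,"ax":0,"ay":0,"az":0}])

```text
clock: 16.2
eef_pos: [498.3, -43.2, 39.4]
tcp_rot: [3.141, 0.0, 1.568]
contact_force: [-0.5, 0.6, 3.8]
opening: 0.474
grasp_force: 41.4
```

>>> step_arm(moves=[{"tx":0,"ty":0,"tz":0.05,"ax":0,"ay":0,"az":0},{"tx":0,"ty":0,"tz":0,"ax":0,"ay":0,"az":0}])

```text
clock: 16.45
eef_pos: [498.4, -43.2, 39.2]
tcp_rot: [3.141, 0.0, 1.568]
contact_force: [-5.4, 1.3, 23.2]
opening: 0.477
grasp_force: 43.3
```

>>> step_arm(moves=[{"tx":0,"ty":0,"tz":-0.05,"ax":0,"ay":0,"az":0},{"tx":0,"ty":0,"tz":0,"ax":0,"ay":0,"az":0}])

```text
clock: 16.7
eef_pos: [498.3, -43.3, 39.3]
tcp_rot: [3.141, 0.0, 1.567]
contact_force: [-1.9, -0.3, 8.7]
opening: 0.473
grasp_force: 42.0
```

>>> step_arm(moves=[{"tx":0,"ty":0,"tz":0,"ax":0,"ay":0,"az":0},{"tx":0,"ty":0,"tz":0,"ax":0,"ay":0,"az":0},{"tx":0,"ty":0,"tz":-0.2,"ax":0,"ay":0,"az":0},{"tx":0,"ty":0,"tz":-0.8,"ax":0,"ay":0,"az":0},{"tx":0,"ty":0,"tz":-1,"ax":0,"ay":0,"az":0}], gripper=1)

```text
clock: 17.32
eef_pos: [497.4, -43.2, 89.1]
tcp_rot: [-3.14, -0.0, 1.568]
contact_force: [0.5, -0.8, -0.3]
opening: 0.998
grasp_force: 0.0
```

>>> step_arm(moves=[{"tx":0,"ty":0,"tz":-1,"ax":0,"ay":0,"az":0},{"tx":1,"ty":-0.24,"tz":0,"ax":0,"ay":0,"az":0},{"tx":1,"ty":-0.24,"tz":0,"ax":0,"ay":0,"az":0},{"tx":1,"ty":-0.24,"tz":0,"ax":0,"ay":0,"az":0},{"tx":1,"ty":-0.24,"tz":0,"ax":0,"ay":0,"az":0}])

```text
clock: 17.95
eef_pos: [473.9, 57.6, 114.1]
tcp_rot: [3.141, -0.0, 1.567]
contact_force: [-0.1, -0.2, -1.0]
opening: 0.999
grasp_force: 0.0
```

>>> step_arm(moves=[{"tx":1,"ty":-0.24,"tz":0,"ax":0,"ay":0,"az":0},{"tx":1,"ty":-0.24,"tz":0,"ax":0,"ay":0,"az":0},{"tx":1,"ty":-0.24,"tz":0,"ax":0,"ay":0,"az":0},{"tx":0,"ty":0,"tz":0,"ax":0,"ay":0,"az":0},{"tx":0,"ty":0,"tz":0,"ax":0,"ay":0,"az":0}])

```text
clock: 18.58
eef_pos: [456.5, 131.5, 113.9]
tcp_rot: [3.142, 0.0, 1.568]
contact_force: [-0.2, 0.2, -0.5]
opening: 0.999
grasp_force: 0.0
```

```bash
python3 -c "
from caps import *
caps(dict(red=(498,-116),green=(498,-43),blue=(427,253)))
"
```

```text
red scene 184 [ 501.2 -115.9] 34.0 [37.8 37.7]
red top 247 [ 498.5 -114.1] 36.1 [39.4 38.9]
green scene 167 [500.7 -43.1] 34.1 [42.1 38.4]
green top 246 [498.2 -40.9] 36.2 [39.3 37.3]
blue scene not there 12
blue top not there 0
[456.6 131.2 113.8] [3.142 0.    1.567]
```

```bash
python3 -c "
from m import *
p,_=grab('scene','s3'); print([b for b in blobs(masks(p)['blue'],3) if b[2]<230])
cv2.imwrite('pics/s3c.png',cv2.cvtColor(cv2.resize(p[100:300,180:400],None,fx=2.7,fy=2.7),4))
"
```

```text
[(284, np.float64(414.2), np.float64(3.7)), (11, np.float64(257.4), np.float64(168.1)), (279, np.float64(367.7), np.float64(206.7))]
```

View pics/s3c.png

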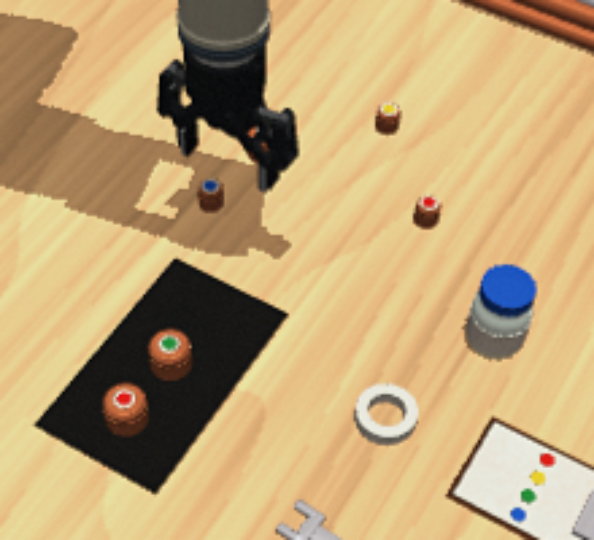

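Red and green stand on the pad at crop (124,405) and (170,352). Blue is hidden behind the gripper, with copper visible at crop (253,130), which matches its old place.

>>> step_arm(moves=[{"tx":0.97,"ty":-0.25,"tz":0,"ax":0,"ay":0,"az":0},{"tx":0.97,"ty":-0.25,"tz":0,"ax":0,"ay":0,"az":0},{"tx":0.97,"ty":-0.25,"tz":0,"ax":0,"ay":0,"az":0},{"tx":0.97,"ty":-0.25,"tz":0,"ax":0,"ay":0,"az":0},{"tx":0.95,"ty":-0.25,"tz":0,"ax":0,"ay":0,"az":0}])

```text
clock: 19.35
eef_pos: [425.7, 252.9, 113.8]
tcp_rot: [3.142, 0.0, 1.567]
contact_force: [0.9, 0.9, 0.4]
opening: 1.002
grasp_force: 0.0
```

```bash
python3 -c "
from caps import *
caps(dict(blue=(427,253)))
p,_=grab('scene','s4')
cv2.imwrite('pics/s4c.png',cv2.cvtColor(cv2.resize(p[80:230,180:380],None,fx=3,fy=3),4))
"
```

```text
blue scene 108 [428.3 252.5] 31.8 [38.6 39.5]
blue top 259 [424.5 254. ] 34.0 [38.5 38.5]
[425.7 253.8 113.9] [ 3.141e+00 -1.000e-03  1.568e+00]
```

View pics/s4c.png

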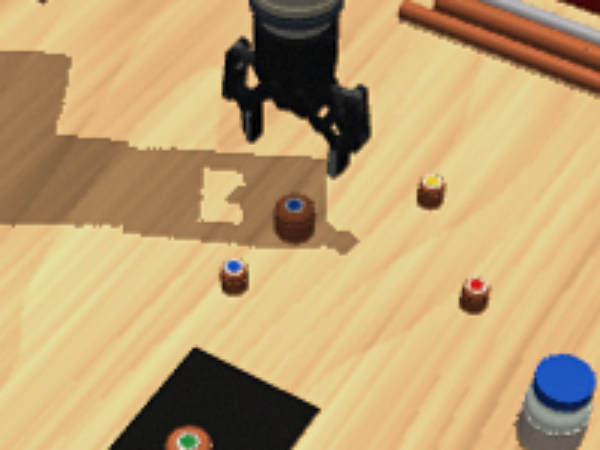

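The blue cap is standing under the open gripper at crop (294,218), at about (425.5, 253) as measured before. I descend and grasp.

>>> step_arm(moves=[{"tx":0,"ty":0,"tz":0.6,"ax":0,"ay":0,"az":0},{"tx":0,"ty":0,"tz":0.8,"ax":0,"ay":0,"az":0},{"tx":0,"ty":0,"tz":0.8,"ax":0,"ay":0,"az":0},{"tx":0,"ty":0,"tz":0.8,"ax":0,"ay":0,"az":0},{"tx":0,"ty":0,"tz":0,"ax":0,"ay":0,"az":0}])

```text
clock: 20.12
eef_pos: [424.5, 251.1, 36.9]
tcp_rot: [-3.138, 0.002, 1.566]
contact_force: [-0.7, 0.8, -0.5]
opening: 0.999
grasp_force: 0.0
```

>>> step_arm(moves=[{"tx":0,"ty":0,"tz":0,"ax":0,"ay":0,"az":0},{"tx":0,"ty":0,"tz":0,"ax":0,"ay":0,"az":0},{"tx":0,"ty":0,"tz":0,"ax":0,"ay":0,"az":0},{"tx":0,"ty":0,"tz":0,"ax":0,"ay":0,"az":0},{"tx":0,"ty":0,"tz":0,"ax":0,"ay":0,"az":0}], gripper=0)

```text
clock: 20.75
eef_pos: [426.0, 252.9, 39.7]
tcp_rot: [3.14, -0.0, 1.568]
contact_force: [-0.9, -1.7, 5.2]
opening: 0.474
grasp_force: 39.7
```

>>> step_arm(moves=[{"tx":0,"ty":0,"tz":-0.3,"ax":0,"ay":0,"az":0},{"tx":0,"ty":0,"tz":-0.7,"ax":0,"ay":0,"az":0},{"tx":0,"ty":0,"tz":-0.9,"ax":0,"ay":0,"az":0},{"tx":0,"ty":0,"tz":-0.9,"ax":0,"ay":0,"az":0},{"tx":0,"ty":0,"tz":0,"ax":0,"ay":0,"az":0}])

```text
clock: 21.38
eef_pos: [426.6, 253.4, 110.5]
tcp_rot: [3.138, -0.002, 1.568]
contact_force: [-0.2, -0.2, -2.2]
opening: 0.473
grasp_force: 40.6
```

>>> step_arm(moves=[{"tx":-0.5,"ty":0.2,"tz":0,"ax":0,"ay":0,"az":0},{"tx":-1,"ty":0.3,"tz":0,"ax":0,"ay":0,"az":0},{"tx":-1,"ty":0.3,"tz":0,"ax":0,"ay":0,"az":0},{"tx":-1,"ty":0.3,"tz":0,"ax":0,"ay":0,"az":0},{"tx":-1,"ty":0.3,"tz":0,"ax":0,"ay":0,"az":0}])

```text
clock: 22.0
eef_pos: [459.7, 138.4, 107.7]
tcp_rot: [-3.14, 0.001, 1.568]
contact_force: [-0.8, -0.7, -1.9]
opening: 0.473
grasp_force: 40.6
```

>>> step_arm(moves=[{"tx":-1,"ty":0.3,"tz":0,"ax":0,"ay":0,"az":0},{"tx":-1,"ty":0.3,"tz":0,"ax":0,"ay":0,"az":0},{"tx":-1,"ty":0.3,"tz":0,"ax":0,"ay":0,"az":0},{"tx":-1,"ty":0.3,"tz":0,"ax":0,"ay":0,"az":0},{"tx":-0.5,"ty":0.26,"tz":0,"ax":0,"ay":0,"az":0}])

```text
clock: 22.62
eef_pos: [495.8, 25.8, 107.8]
tcp_rot: [-3.14, 0.0, 1.566]
contact_force: [-0.1, 0.1, -1.2]
opening: 0.476
grasp_force: 40.6
```

>>> step_arm(moves=[{"tx":0,"ty":0,"tz":0.7,"ax":0,"ay":0,"az":0},{"tx":0,"ty":0,"tz":0.8,"ax":0,"ay":0,"az":0},{"tx":0,"ty":0,"tz":0.7,"ax":0,"ay":0,"az":0},{"tx":0,"ty":0,"tz":0.3,"ax":0,"ay":0,"az":0},{"tx":0,"ty":0,"tz":0,"ax":0,"ay":0,"az":0}])

```text
clock: 23.25
eef_pos: [495.9, 27.5, 45.7]
tcp_rot: [-3.14, 0.0, 1.568]
contact_force: [-0.3, 0.1, -1.1]
opening: 0.476
grasp_force: 40.6
```

>>> step_arm(moves=[{"tx":0,"ty":0,"tz":0,"ax":0,"ay":0,"az":0},{"tx":0,"ty":0,"tz":0,"ax":0,"ay":0,"az":0}])

```text
clock: 23.5
eef_pos: [496.8, 27.6, 46.8]
tcp_rot: [3.141, -0.0, 1.568]
contact_force: [-0.7, 0.3, -1.2]
opening: 0.479
grasp_force: 40.6
```

>>> step_arm(moves=[{"tx":0,"ty":0,"tz":0.1,"ax":0,"ay":0,"az":0},{"tx":0,"ty":0,"tz":0.06,"ax":0,"ay":0,"az":0},{"tx":0,"ty":0,"tz":0,"ax":0,"ay":0,"az":0},{"tx":0,"ty":0,"tz":0,"ax":0,"ay":0,"az":0}])

```text
clock: 24.0
eef_pos: [496.3, 27.5, 42.3]
tcp_rot: [-3.142, -0.0, 1.568]
contact_force: [-0.0, -0.4, -1.1]
opening: 0.473
grasp_force: 40.6
```

>>> step_arm(moves=[{"tx":0,"ty":0,"tz":0.03,"ax":0,"ay":0,"az":0},{"tx":0,"ty":0,"tz":0,"ax":0,"ay":0,"az":0},{"tx":0,"ty":0,"tz":0,"ax":0,"ay":0,"az":0}])

```text
clock: 24.38
eef_pos: [496.4, 27.5, 41.7]
tcp_rot: [3.141, -0.0, 1.568]
contact_force: [-1.2, 0.7, 4.9]
opening: 0.473
grasp_force: 41.1
```

>>> step_arm(moves=[{"tx":0,"ty":0,"tz":0,"ax":0,"ay":0,"az":0},{"tx":0,"ty":0,"tz":0,"ax":0,"ay":0,"az":0},{"tx":0,"ty":0,"tz":-0.2,"ax":0,"ay":0,"az":0},{"tx":0,"ty":0,"tz":-0.8,"ax":0,"ay":0,"az":0},{"tx":0,"ty":0,"tz":-1,"ax":0,"ay":0,"az":0}], gripper=1)

```text
clock: 25.0
eef_pos: [496.0, 27.5, 92.0]
tcp_rot: [-3.141, 0.0, 1.568]
contact_force: [-0.4, -0.3, 0.1]
opening: 1.002
grasp_force: 0.0
```

>>> step_arm(moves=[{"tx":0,"ty":0,"tz":-1,"ax":0,"ay":0,"az":0},{"tx":-0.5,"ty":0.1,"tz":-1,"ax":0,"ay":0,"az":0},{"tx":-1,"ty":0.24,"tz":-1,"ax":0,"ay":0,"az":0},{"tx":-1,"ty":0.24,"tz":-0.4,"ax":0,"ay":0,"az":0},{"tx":-1,"ty":0.24,"tz":0,"ax":0,"ay":0,"az":0}])

```text
clock: 25.62
eef_pos: [517.3, -60.9, 178.0]
tcp_rot: [3.139, 0.0, 1.568]
contact_force: [0.5, -0.2, 0.5]
opening: 1.0
grasp_force: 0.0
```

>>> step_arm(moves=[{"tx":-1,"ty":0.24,"tz":0,"ax":0,"ay":0,"az":0},{"tx":-1,"ty":0.24,"tz":0,"ax":0,"ay":0,"az":0},{"tx":-1,"ty":0.24,"tz":0,"ax":0,"ay":0,"az":0},{"tx":-1,"ty":0.24,"tz":0,"ax":0,"ay":0,"az":0},{"tx":-1,"ty":0.24,"tz":0,"ax":0,"ay":0,"az":0}])

```text
clock: 26.25
eef_pos: [546.2, -186.0, 176.8]
tcp_rot: [3.141, 0.0, 1.568]
contact_force: [0.0, -0.4, -0.8]
opening: 1.001
grasp_force: 0.0
```

>>> step_arm(moves=[{"tx":-1,"ty":0.24,"tz":0,"ax":0,"ay":0,"az":0},{"tx":-1,"ty":0.24,"tz":0,"ax":0,"ay":0,"az":0},{"tx":-1,"ty":0.24,"tz":0,"ax":0,"ay":0,"az":0},{"tx":0,"ty":0,"tz":0,"ax":0,"ay":0,"az":0},{"tx":0,"ty":0,"tz":0,"ax":0,"ay":0,"az":0}])

```text
clock: 26.88
eef_pos: [563.6, -260.1, 176.3]
tcp_rot: [-3.141, -0.001, 1.567]
contact_force: [0.4, 0.7, -0.3]
opening: 1.003
grasp_force: 0.0
```

```bash
python3 -c "
from caps import *
caps(dict(red=(498,-116),green=(498,-43),blue=(497,28)))
grab('top','t5')
for n in ('scene','top'):
    q=sel(cloud(n,grab(n)[1]),585,-336,20,112,140); print(n,len(q),q.mean(0).round(1) if len(q) else '')
"
```

```text
red scene 188 [ 501.5 -116.1] 34.0 [38.7 38.3]
red top 251 [ 498.6 -113.8] 36.0 [39.3 38.9]
green scene 173 [501.4 -41.4] 34.1 [39.7 40.6]
green top 243 [498.2 -40.8] 36.0 [39.3 37.1]
blue scene 148 [499.1  28.4] 34.3 [39.5 40.8]
blue top 251 [495.6  29.5] 35.9 [39.2 39.2]
[ 563.7 -259.6  176.4] [-3.141 -0.     1.568]
scene 125 [ 589.3 -337.3  123.7]
top 0
```

View pics/t5.png

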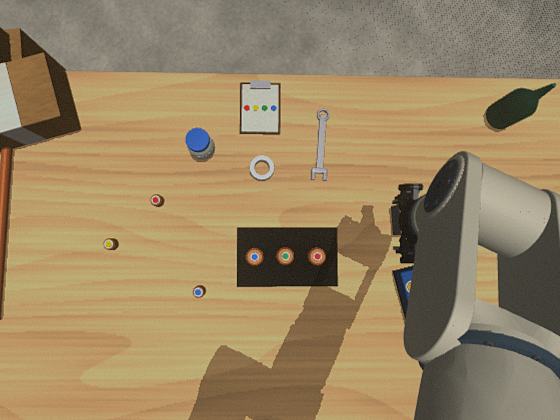

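All three caps stand on the pad: blue (255,257), green (286,256) and red (318,256). The gripper is near the holder. I move over the probe.

>>> step_arm(moves=[{"tx":-0.77,"ty":0.22,"tz":0,"ax":0,"ay":0,"az":0},{"tx":-0.77,"ty":0.22,"tz":0,"ax":0,"ay":0,"az":0},{"tx":-0.77,"ty":0.22,"tz":0,"ax":0,"ay":0,"az":0},{"tx":-0.77,"ty":0.22,"tz":0,"ax":0,"ay":0,"az":0},{"tx":0,"ty":0,"tz":0,"ax":0,"ay":0,"az":0}])

```text
clock: 27.75
eef_pos: [585.9, -339.2, 176.3]
tcp_rot: [3.141, 0.0, 1.566]
contact_force: [0.5, 0.3, -0.6]
opening: 1.005
grasp_force: 0.0
```

>>> step_arm(moves=[{"tx":0,"ty":0,"tz":0.6,"ax":0,"ay":0,"az":0},{"tx":0,"ty":0,"tz":0.8,"ax":0,"ay":0,"az":0},{"tx":0,"ty":0,"tz":0.8,"ax":0,"ay":0,"az":0},{"tx":0,"ty":0,"tz":0.6,"ax":0,"ay":0,"az":0},{"tx":0,"ty":0,"tz":0,"ax":0,"ay":0,"az":0}])

```text
clock: 28.38
eef_pos: [584.8, -336.6, 104.6]
tcp_rot: [-3.139, -0.002, 1.568]
contact_force: [-0.2, -0.1, 0.7]
opening: 1.001
grasp_force: 0.0
```

```bash
python3 -c "
from m import *
s=r.sense();print(s['eef_pos'],s['contact_force'])
p,_=grab('scene')
cv2.imwrite('pics/s6c.png',cv2.cvtColor(cv2.resize(p[240:380,80:280],None,fx=3,fy=3),4))
"
```

```text
[ 584.79729051 -336.56800376  104.59413746] [-0.1740224  -0.06392523  0.70267765]
```

View pics/s6c.png

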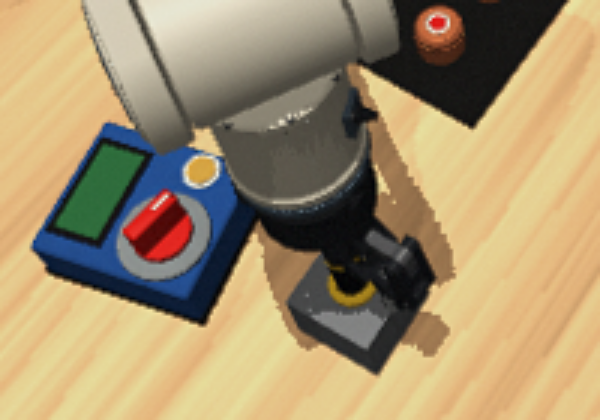

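The fingers straddle the probe grip above the yellow collar at crop (350,290). I close and lift.

>>> step_arm(moves=[{"tx":0,"ty":0,"tz":0,"ax":0,"ay":0,"az":0},{"tx":0,"ty":0,"tz":0,"ax":0,"ay":0,"az":0},{"tx":0,"ty":0,"tz":0,"ax":0,"ay":0,"az":0},{"tx":0,"ty":0,"tz":0,"ax":0,"ay":0,"az":0},{"tx":0,"ty":0,"tz":0,"ax":0,"ay":0,"az":0}], gripper=0, newtons=60)

```text
clock: 29.05
eef_pos: [585.8, -337.4, 107.1]
tcp_rot: [3.141, 0.0, 1.568]
contact_force: [-1.8, 1.1, 6.0]
opening: 0.268
grasp_force: 58.5
```

>>> step_arm(moves=[{"tx":0,"ty":0,"tz":0,"ax":0,"ay":0,"az":0},{"tx":0,"ty":0,"tz":0,"ax":0,"ay":0,"az":0},{"tx":0,"ty":0,"tz":0,"ax":0,"ay":0,"az":0}])

```text
clock: 29.42
eef_pos: [585.8, -337.4, 107.1]
tcp_rot: [3.141, 0.0, 1.568]
contact_force: [-1.5, 1.1, 5.6]
opening: 0.266
grasp_force: 58.5
```

>>> step_arm(moves=[{"tx":0,"ty":0,"tz":-0.2,"ax":0,"ay":0,"az":0},{"tx":0,"ty":0,"tz":-0.6,"ax":0,"ay":0,"az":0},{"tx":0,"ty":0,"tz":-0.8,"ax":0,"ay":0,"az":0},{"tx":0,"ty":0,"tz":-0.8,"ax":0,"ay":0,"az":0},{"tx":0,"ty":0,"tz":-0.8,"ax":0,"ay":0,"az":0}])

```text
clock: 30.05
eef_pos: [585.9, -337.4, 188.6]
tcp_rot: [3.141, 0.001, 1.568]
contact_force: [0.2, 0.2, -1.8]
opening: 0.262
grasp_force: 58.7
```

>>> step_arm(moves=[{"tx":0,"ty":0,"tz":-0.8,"ax":0,"ay":0,"az":0},{"tx":0,"ty":0,"tz":-0.4,"ax":0,"ay":0,"az":0},{"tx":0,"ty":0,"tz":0,"ax":0,"ay":0,"az":0},{"tx":0,"ty":0,"tz":0,"ax":0,"ay":0,"az":0}])

```text
clock: 30.55
eef_pos: [585.3, -337.0, 215.8]
tcp_rot: [-3.141, -0.001, 1.568]
contact_force: [-0.4, -0.2, -1.7]
opening: 0.264
grasp_force: 58.7
```

>>> step_arm(moves=[{"tx":0.06,"ty":-0.88,"tz":0,"ax":0,"ay":0,"az":0},{"tx":0.06,"ty":-0.88,"tz":0,"ax":0,"ay":0,"az":0},{"tx":0.06,"ty":-0.88,"tz":0,"ax":0,"ay":0,"az":0},{"tx":0.06,"ty":-0.88,"tz":0,"ax":0,"ay":0,"az":0},{"tx":0.06,"ty":-0.88,"tz":0,"ax":0,"ay":0,"az":0}])

```text
clock: 31.18
eef_pos: [474.6, -329.0, 215.6]
tcp_rot: [-3.14, -0.001, 1.568]
contact_force: [-0.3, -0.4, -1.3]
opening: 0.267
grasp_force: 58.9
```

>>> step_arm(moves=[{"tx":0.06,"ty":-0.88,"tz":0,"ax":0,"ay":0,"az":0},{"tx":0.06,"ty":-0.88,"tz":0,"ax":0,"ay":0,"az":0},{"tx":0,"ty":0,"tz":0.8,"ax":0,"ay":0,"az":0},{"tx":0,"ty":0,"tz":0.8,"ax":0,"ay":0,"az":0},{"tx":0,"ty":0,"tz":0,"ax":0,"ay":0,"az":0}])

```text
clock: 31.8
eef_pos: [430.5, -325.4, 174.7]
tcp_rot: [-3.138, -0.003, 1.568]
contact_force: [-0.6, -0.0, -2.0]
opening: 0.266
grasp_force: 58.9
```

>>> step_arm(moves=[{"tx":0,"ty":0,"tz":0,"ax":0,"ay":0,"az":0},{"tx":0,"ty":0,"tz":0,"ax":0,"ay":0,"az":0}])

```text
clock: 32.05
eef_pos: [432.1, -326.5, 177.2]
tcp_rot: [3.141, 0.001, 1.568]
contact_force: [0.2, -0.3, -1.3]
opening: 0.265
grasp_force: 58.9
```

```bash
python3 -c "
from m import *
s=r.sense();print(s['eef_pos'],s['contact_force'])
p,_=grab('scene');q,_=grab('top')
a=cv2.resize(p[260:350,90:190],None,fx=4,fy=4,interpolation=2);b=cv2.resize(q[235:325,370:470],None,fx=4,fy=4,interpolation=2)
cv2.imwrite('pics/s7c.png',cv2.cvtColor(np.hstack([a,b]),4))
"
```

```text
[ 432.115339   -326.52276698  177.20964744] [ 0.22319031 -0.26523883 -1.27104524]
```

View pics/s7c.png

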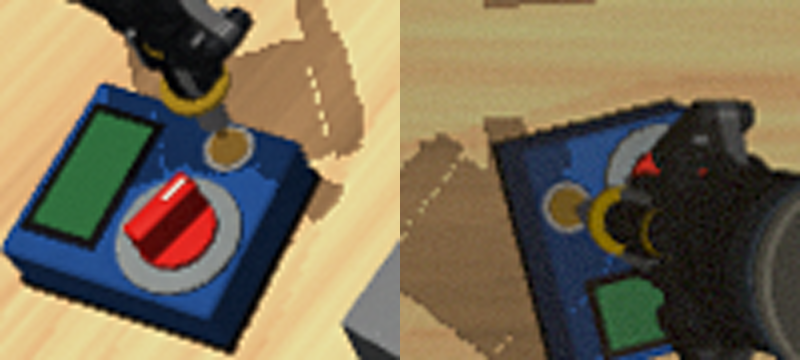

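The tip hangs just above the brass disc: scene half at about (223,134) with the disc at (228,149), top half with the disc at (567,207). I lower it.

>>> step_arm(moves=[{"tx":0,"ty":-0.03,"tz":0.3,"ax":0,"ay":0,"az":0},{"tx":0,"ty":0,"tz":0.2,"ax":0,"ay":0,"az":0},{"tx":0,"ty":0,"tz":0.1,"ax":0,"ay":0,"az":0},{"tx":0,"ty":0,"tz":0,"ax":0,"ay":0,"az":0},{"tx":0,"ty":0,"tz":0,"ax":0,"ay":0,"az":0}])

```text
clock: 32.78
eef_pos: [431.0, -326.3, 161.6]
tcp_rot: [3.142, 0.0, 1.568]
contact_force: [0.2, -0.1, -1.0]
opening: 0.263
grasp_force: 58.9
```

>>> step_arm(moves=[{"tx":0,"ty":0,"tz":0.06,"ax":0,"ay":0,"az":0},{"tx":0,"ty":0,"tz":0,"ax":0,"ay":0,"az":0},{"tx":0,"ty":0,"tz":0,"ax":0,"ay":0,"az":0}])

```text
clock: 33.15
eef_pos: [431.1, -326.4, 160.2]
tcp_rot: [3.141, 0.0, 1.568]
contact_force: [-0.0, -0.3, -0.6]
opening: 0.266
grasp_force: 58.9
```

>>> step_arm(moves=[{"tx":0,"ty":0,"tz":0.08,"ax":0,"ay":0,"az":0},{"tx":0,"ty":0,"tz":0,"ax":0,"ay":0,"az":0},{"tx":0,"ty":0,"tz":0,"ax":0,"ay":0,"az":0},{"tx":0,"ty":0,"tz":0,"ax":0,"ay":0,"az":0},{"tx":0,"ty":0,"tz":0,"ax":0,"ay":0,"az":0}])

```text
clock: 33.78
eef_pos: [431.0, -326.3, 158.1]
tcp_rot: [3.141, 0.0, 1.568]
contact_force: [1.8, 0.5, -0.4]
opening: 0.264
grasp_force: 58.9
```

>>> step_arm(moves=[{"tx":0,"ty":0,"tz":0,"ax":0,"ay":0,"az":0},{"tx":0,"ty":0,"tz":0,"ax":0,"ay":0,"az":0},{"tx":0,"ty":0,"tz":0,"ax":0,"ay":0,"az":0},{"tx":0,"ty":0,"tz":0,"ax":0,"ay":0,"az":0},{"tx":0,"ty":0,"tz":0,"ax":0,"ay":0,"az":0}])

```text
clock: 34.4
eef_pos: [431.0, -326.3, 158.1]
tcp_rot: [3.142, 0.0, 1.568]
contact_force: [0.4, 0.1, 0.6]
opening: 0.266
grasp_force: 58.9
```

>>> step_arm(moves=[{"tx":0,"ty":0,"tz":0,"ax":0,"ay":0,"az":0},{"tx":0,"ty":0,"tz":0,"ax":0,"ay":0,"az":0},{"tx":0,"ty":0,"tz":0,"ax":0,"ay":0,"az":0},{"tx":0,"ty":0,"tz":0,"ax":0,"ay":0,"az":0},{"tx":0,"ty":0,"tz":0,"ax":0,"ay":0,"az":0}])

```text
clock: 35.02
eef_pos: [430.9, -326.3, 158.0]
tcp_rot: [-3.142, 0.0, 1.568]
contact_force: [0.8, -1.3, 0.5]
opening: 0.264
grasp_force: 58.9
```

```bash
python3 -c "
from m import *
p,_=grab('scene')
a=cv2.resize(p[220:350,90:270],None,fx=4,fy=4,interpolation=2)
cv2.imwrite('pics/s8c.png',cv2.cvtColor(a,4))
"
```

```text
(no output)
```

View pics/s8c.png

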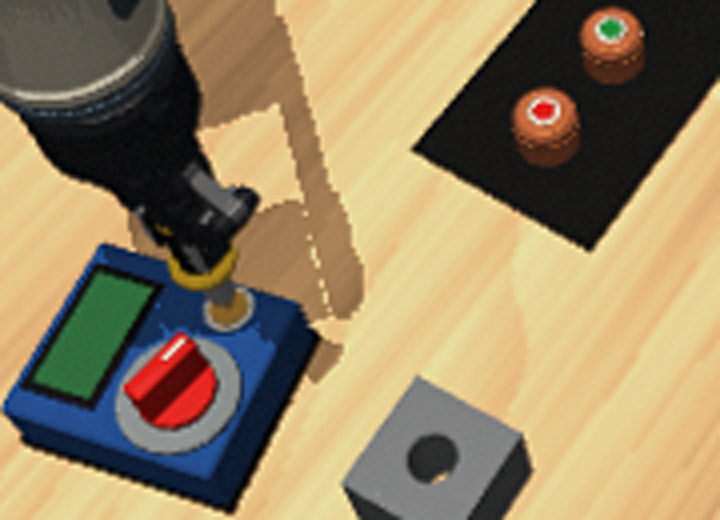

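The tip rests on the brass disc at crop (228,308). I hold it a little longer, then go to red.

>>> step_arm(moves=[{"tx":0,"ty":0,"tz":0,"ax":0,"ay":0,"az":0},{"tx":0,"ty":0,"tz":0,"ax":0,"ay":0,"az":0},{"tx":0,"ty":0,"tz":0,"ax":0,"ay":0,"az":0},{"tx":0,"ty":0,"tz":0,"ax":0,"ay":0,"az":0},{"tx":0,"ty":0,"tz":0,"ax":0,"ay":0,"az":0}])

```text
clock: 35.7
eef_pos: [430.9, -326.3, 158.0]
tcp_rot: [-3.142, 0.0, 1.568]
contact_force: [0.8, 0.4, 0.5]
opening: 0.263
grasp_force: 58.9
```

>>> step_arm(moves=[{"tx":0,"ty":0,"tz":0,"ax":0,"ay":0,"az":0},{"tx":0,"ty":0,"tz":0,"ax":0,"ay":0,"az":0},{"tx":0,"ty":0,"tz":0,"ax":0,"ay":0,"az":0},{"tx":0,"ty":0,"tz":0,"ax":0,"ay":0,"az":0},{"tx":0,"ty":0,"tz":0,"ax":0,"ay":0,"az":0}])

```text
clock: 36.33
eef_pos: [430.9, -326.3, 158.0]
tcp_rot: [3.142, 0.0, 1.568]
contact_force: [2.2, -0.8, 0.6]
opening: 0.269
grasp_force: 58.9
```

>>> step_arm(moves=[{"tx":0,"ty":0,"tz":0,"ax":0,"ay":0,"az":0},{"tx":0,"ty":0,"tz":0,"ax":0,"ay":0,"az":0},{"tx":0,"ty":0,"tz":-0.3,"ax":0,"ay":0,"az":0},{"tx":0,"ty":0,"tz":-0.9,"ax":0,"ay":0,"az":0},{"tx":0.5,"ty":0.2,"tz":0,"ax":0,"ay":0,"az":0}])

```text
clock: 36.95
eef_pos: [436.7, -314.4, 189.5]
tcp_rot: [3.139, 0.002, 1.566]
contact_force: [-0.5, 0.6, -1.8]
opening: 0.269
grasp_force: 58.9
```

>>> step_arm(moves=[{"tx":1,"ty":0.32,"tz":0,"ax":0,"ay":0,"az":0},{"tx":1,"ty":0.32,"tz":0,"ax":0,"ay":0,"az":0},{"tx":1,"ty":0.32,"tz":0,"ax":0,"ay":0,"az":0},{"tx":1,"ty":0.32,"tz":0,"ax":0,"ay":0,"az":0},{"tx":1,"ty":0.32,"tz":0,"ax":0,"ay":0,"az":0}])

```text
clock: 37.58
eef_pos: [476.1, -187.1, 187.3]
tcp_rot: [-3.14, -0.001, 1.568]
contact_force: [-0.1, 0.1, -0.6]
opening: 0.265
grasp_force: 58.9
```

>>> step_arm(moves=[{"tx":1,"ty":0.32,"tz":0,"ax":0,"ay":0,"az":0},{"tx":1,"ty":0.32,"tz":0,"ax":0,"ay":0,"az":0},{"tx":0.8,"ty":0.26,"tz":0,"ax":0,"ay":0,"az":0},{"tx":0,"ty":0,"tz":0,"ax":0,"ay":0,"az":0},{"tx":0,"ty":0,"tz":0,"ax":0,"ay":0,"az":0}])

```text
clock: 38.2
eef_pos: [498.7, -118.8, 187.6]
tcp_rot: [-3.141, 0.0, 1.568]
contact_force: [0.5, 0.9, -1.7]
opening: 0.263
grasp_force: 58.9
```

```bash
python3 -c "
from caps import *
caps(dict(red=(498,-116),green=(498,-43),blue=(497,28)))
"
```

```text
red scene 186 [ 501.6 -115.6] 33.8 [39.8 39.2]
red top 78 [ 499.6 -102.8] 35.4 [37.1 16.5]
green scene 174 [501.1 -42.5] 34.1 [40.6 41.5]
green top 245 [498.2 -40.8] 36.1 [39.3 37.1]
blue scene not there 0
blue top not there 0
[ 498.7 -119.3  187.8] [-3.141  0.     1.567]
```

```bash
python3 -c "
from m import *
p,_=grab('scene');q,_=grab('top')
a=cv2.resize(p[120:290,180:350],(400,400));b=cv2.resize(q[180:350,180:350],(400,400))
cv2.imwrite('pics/s9c.png',cv2.cvtColor(np.hstack([a,b]),4))
"
```

```text
(no output)
```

View pics/s9c.png

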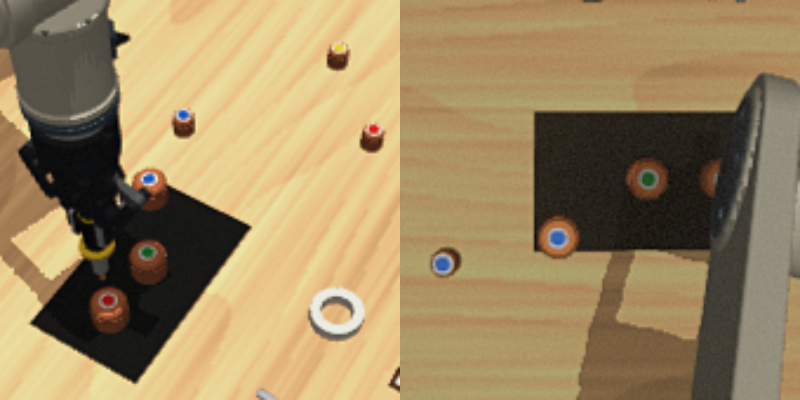

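Blue was knocked: in the top half it sits at (558,237), overhanging the pad edge at row 250. Red and green are unmoved. I'll rehouse the probe, reset blue on the pad, then do the touches in order.

From (498.7,-119) back to the holder at (585.8,-337.4).

```bash
python3 -c "
from caps import *
p,d=grab('top'); b=[x for x in blobs(masks(p)['blue']) if 230<x[1]<270 and 240<x[2]<310]; print(b, onz('top',b[0][1],b[0][2],36))
C=onz('top',b[0][1],b[0][2],36); caps(dict(blue=C[:2]))
"
```

```text
[(25, np.float64(246.6), np.float64(281.0))] [440.14335659  46.82377162  36.        ]
blue scene 125 [444.8  46.2] 34.3 [40.1 39.1]
blue top 251 [441.1  45.2] 35.9 [38.7 39.1]
[ 499.  -119.4  188. ] [-3.142  0.     1.567]
```

>>> step_arm(moves=[{"tx":-0.6,"ty":0.25,"tz":-1,"ax":0,"ay":0,"az":0},{"tx":-1,"ty":0.4,"tz":-0.1,"ax":0,"ay":0,"az":0},{"tx":-1,"ty":0.4,"tz":0,"ax":0,"ay":0,"az":0},{"tx":-1,"ty":0.4,"tz":0,"ax":0,"ay":0,"az":0},{"tx":-1,"ty":0.4,"tz":0,"ax":0,"ay":0,"az":0}])

```text
clock: 39.17
eef_pos: [545.1, -235.2, 215.5]
tcp_rot: [-3.142, -0.0, 1.567]
contact_force: [0.9, 0.9, -1.3]
opening: 0.267
grasp_force: 58.9
```

>>> step_arm(moves=[{"tx":-1,"ty":0.4,"tz":0,"ax":0,"ay":0,"az":0},{"tx":-1,"ty":0.4,"tz":0,"ax":0,"ay":0,"az":0},{"tx":-1,"ty":0.4,"tz":0,"ax":0,"ay":0,"az":0},{"tx":-1,"ty":0.4,"tz":0,"ax":0,"ay":0,"az":0},{"tx":0,"ty":0,"tz":0,"ax":0,"ay":0,"az":0}])

```text
clock: 39.8
eef_pos: [584.9, -335.9, 215.2]
tcp_rot: [3.141, 0.0, 1.566]
contact_force: [-0.3, -0.4, -1.8]
opening: 0.267
grasp_force: 59.0
```

>>> step_arm(moves=[{"tx":0,"ty":0,"tz":0,"ax":0,"ay":0,"az":0},{"tx":0,"ty":0,"tz":0,"ax":0,"ay":0,"az":0}])

```text
clock: 40.05
eef_pos: [584.3, -333.5, 215.5]
tcp_rot: [-3.141, -0.0, 1.568]
contact_force: [-0.4, 0.4, -0.9]
opening: 0.266
grasp_force: 59.0
```

>>> step_arm(moves=[{"tx":-0.15,"ty":0.06,"tz":0.6,"ax":0,"ay":0,"az":0},{"tx":0,"ty":0,"tz":0.5,"ax":0,"ay":0,"az":0},{"tx":0,"ty":0,"tz":0.5,"ax":0,"ay":0,"az":0},{"tx":0,"ty":0,"tz":0,"ax":0,"ay":0,"az":0},{"tx":0,"ty":0,"tz":0,"ax":0,"ay":0,"az":0}])

```text
clock: 40.67
eef_pos: [586.3, -338.1, 175.6]
tcp_rot: [3.142, 0.0, 1.568]
contact_force: [-0.1, 0.2, -0.5]
opening: 0.267
grasp_force: 59.0
```

>>> step_arm(moves=[{"tx":0,"ty":0,"tz":0.5,"ax":0,"ay":0,"az":0},{"tx":0,"ty":0,"tz":0.6,"ax":0,"ay":0,"az":0},{"tx":0,"ty":0,"tz":0.6,"ax":0,"ay":0,"az":0},{"tx":0,"ty":0,"tz":0.6,"ax":0,"ay":0,"az":0},{"tx":0,"ty":0,"tz":0.2,"ax":0,"ay":0,"az":0}])

```text
clock: 41.3
eef_pos: [585.5, -337.6, 111.3]
tcp_rot: [-3.14, -0.001, 1.568]
contact_force: [-0.8, -0.3, -1.4]
opening: 0.261
grasp_force: 59.0
```

>>> step_arm(moves=[{"tx":0,"ty":0,"tz":0.1,"ax":0,"ay":0,"az":0},{"tx":0,"ty":0,"tz":0,"ax":0,"ay":0,"az":0},{"tx":0,"ty":0,"tz":0,"ax":0,"ay":0,"az":0}])

```text
clock: 41.68
eef_pos: [586.5, -338.2, 111.1]
tcp_rot: [3.141, 0.0, 1.568]
contact_force: [-0.2, 0.0, -1.2]
opening: 0.263
grasp_force: 59.0
```

>>> step_arm(moves=[{"tx":0,"ty":0,"tz":0.1,"ax":0,"ay":0,"az":0},{"tx":0,"ty":0,"tz":0.05,"ax":0,"ay":0,"az":0},{"tx":0,"ty":0,"tz":0,"ax":0,"ay":0,"az":0},{"tx":0,"ty":0,"tz":0,"ax":0,"ay":0,"az":0}])

```text
clock: 42.18
eef_pos: [586.2, -338.1, 107.2]
tcp_rot: [3.141, 0.0, 1.568]
contact_force: [-1.5, 0.6, 4.4]
opening: 0.262
grasp_force: 59.3
```

>>> step_arm(moves=[{"tx":0,"ty":0,"tz":0,"ax":0,"ay":0,"az":0},{"tx":0,"ty":0,"tz":0,"ax":0,"ay":0,"az":0},{"tx":0,"ty":0,"tz":-0.2,"ax":0,"ay":0,"az":0},{"tx":0,"ty":0,"tz":-0.8,"ax":0,"ay":0,"az":0},{"tx":0,"ty":0,"tz":-1,"ax":0,"ay":0,"az":0}], gripper=1)

```text
clock: 42.8
eef_pos: [586.2, -338.0, 158.2]
tcp_rot: [-3.142, -0.0, 1.568]
contact_force: [0.8, 0.5, 0.1]
opening: 1.002
grasp_force: 0.0
```

>>> step_arm(moves=[{"tx":0,"ty":0,"tz":-0.8,"ax":0,"ay":0,"az":0},{"tx":1,"ty":-0.38,"tz":0,"ax":0,"ay":0,"az":0},{"tx":1,"ty":-0.38,"tz":0,"ax":0,"ay":0,"az":0},{"tx":1,"ty":-0.38,"tz":0,"ax":0,"ay":0,"az":0},{"tx":1,"ty":-0.38,"tz":0,"ax":0,"ay":0,"az":0}])

```text
clock: 43.42
eef_pos: [548.4, -237.2, 177.9]
tcp_rot: [3.141, 0.0, 1.568]
contact_force: [0.0, -0.3, -0.6]
opening: 0.996
grasp_force: 0.0
```

>>> step_arm(moves=[{"tx":1,"ty":-0.38,"tz":0,"ax":0,"ay":0,"az":0},{"tx":1,"ty":-0.38,"tz":0,"ax":0,"ay":0,"az":0},{"tx":1,"ty":-0.38,"tz":0,"ax":0,"ay":0,"az":0},{"tx":1,"ty":-0.38,"tz":0,"ax":0,"ay":0,"az":0},{"tx":1,"ty":-0.38,"tz":0,"ax":0,"ay":0,"az":0}])

```text
clock: 44.05
eef_pos: [501.1, -111.6, 177.4]
tcp_rot: [3.141, 0.0, 1.568]
contact_force: [-1.2, -0.3, -0.1]
opening: 0.999
grasp_force: 0.0
```

>>> step_arm(moves=[{"tx":1,"ty":-0.38,"tz":0,"ax":0,"ay":0,"az":0},{"tx":1,"ty":-0.38,"tz":0,"ax":0,"ay":0,"az":0},{"tx":1,"ty":-0.38,"tz":0,"ax":0,"ay":0,"az":0},{"tx":1,"ty":-0.38,"tz":0,"ax":0,"ay":0,"az":0},{"tx":1,"ty":-0.38,"tz":0,"ax":0,"ay":0,"az":0}])

```text
clock: 44.68
eef_pos: [453.9, 13.5, 177.4]
tcp_rot: [3.141, -0.0, 1.568]
contact_force: [-0.5, 0.2, 0.4]
opening: 0.996
grasp_force: 0.0
```

```bash
python3 -c "
from caps import *
caps(dict(blue=(442,45)))
for n in ('scene','top'):
    q=sel(cloud(n,grab(n)[1]),585,-336,20,112,140); print(n,len(q),q.mean(0).round(1) if len(q) else '')
"
```

```text
blue scene 146 [443.2  45.4] 33.6 [40.  41.8]
blue top not there 0
[453.2  14.1 177.2] [-3.141 -0.     1.569]
scene 127 [ 589.6 -337.9  123.5]
top 121 [ 586.  -334.2  125. ]
```

>>> step_arm(moves=[{"tx":0.6,"ty":-0.24,"tz":0.4,"ax":0,"ay":0,"az":0},{"tx":0.6,"ty":-0.24,"tz":0.8,"ax":0,"ay":0,"az":0},{"tx":0,"ty":0,"tz":0.8,"ax":0,"ay":0,"az":0},{"tx":0,"ty":0,"tz":0.8,"ax":0,"ay":0,"az":0},{"tx":0,"ty":0,"tz":0,"ax":0,"ay":0,"az":0}])

```text
clock: 45.5
eef_pos: [440.9, 42.4, 105.3]
tcp_rot: [-3.138, 0.0, 1.567]
contact_force: [-0.6, 0.1, 1.1]
opening: 0.995
grasp_force: 0.0
```

>>> step_arm(moves=[{"tx":0,"ty":0,"tz":0.7,"ax":0,"ay":0,"az":0},{"tx":0,"ty":0,"tz":0.8,"ax":0,"ay":0,"az":0},{"tx":0,"ty":0,"tz":0.8,"ax":0,"ay":0,"az":0},{"tx":0,"ty":0,"tz":0.4,"ax":0,"ay":0,"az":0},{"tx":0,"ty":0,"tz":0,"ax":0,"ay":0,"az":0}])

```text
clock: 46.12
eef_pos: [442.3, 42.4, 39.2]
tcp_rot: [-3.141, 0.0, 1.567]
contact_force: [-1.0, -0.1, 0.2]
opening: 0.998
grasp_force: 0.0
```

>>> step_arm(moves=[{"tx":0,"ty":0,"tz":0,"ax":0,"ay":0,"az":0},{"tx":0,"ty":0,"tz":0,"ax":0,"ay":0,"az":0},{"tx":0,"ty":0,"tz":0,"ax":0,"ay":0,"az":0},{"tx":0,"ty":0,"tz":0,"ax":0,"ay":0,"az":0},{"tx":0,"ty":0,"tz":0,"ax":0,"ay":0,"az":0}], gripper=0, newtons=40)

```text
clock: 46.75
eef_pos: [442.7, 42.5, 40.0]
tcp_rot: [3.141, -0.0, 1.568]
contact_force: [-1.4, 0.2, 8.2]
opening: 0.483
grasp_force: 39.3
```

>>> step_arm(moves=[{"tx":0,"ty":0,"tz":-0.4,"ax":0,"ay":0,"az":0},{"tx":0,"ty":0,"tz":-0.8,"ax":0,"ay":0,"az":0},{"tx":-0.1,"ty":0.5,"tz":0,"ax":0,"ay":0,"az":0},{"tx":-0.2,"ty":0.8,"tz":0,"ax":0,"ay":0,"az":0},{"tx":-0.28,"ty":0.92,"tz":0,"ax":0,"ay":0,"az":0}])

```text
clock: 47.38
eef_pos: [499.0, 27.5, 69.0]
tcp_rot: [3.141, -0.0, 1.568]
contact_force: [-0.4, 0.5, -1.6]
opening: 0.475
grasp_force: 40.7
```

>>> step_arm(moves=[{"tx":0,"ty":0,"tz":0,"ax":0,"ay":0,"az":0},{"tx":0,"ty":0,"tz":0.5,"ax":0,"ay":0,"az":0},{"tx":0,"ty":0,"tz":0.4,"ax":0,"ay":0,"az":0},{"tx":0,"ty":0,"tz":0.1,"ax":0,"ay":0,"az":0},{"tx":0,"ty":0,"tz":0,"ax":0,"ay":0,"az":0}])

```text
clock: 48.0
eef_pos: [497.4, 27.9, 43.9]
tcp_rot: [-3.141, 0.0, 1.568]
contact_force: [-0.4, -0.1, -0.7]
opening: 0.476
grasp_force: 40.8
```

>>> step_arm(moves=[{"tx":0,"ty":0,"tz":0.05,"ax":0,"ay":0,"az":0},{"tx":0,"ty":0,"tz":0,"ax":0,"ay":0,"az":0},{"tx":0,"ty":0,"tz":0,"ax":0,"ay":0,"az":0}])

```text
clock: 48.38
eef_pos: [498.0, 27.8, 43.2]
tcp_rot: [3.141, -0.0, 1.568]
contact_force: [-0.8, -0.7, -1.4]
opening: 0.475
grasp_force: 40.8
```

>>> step_arm(moves=[{"tx":0,"ty":0,"tz":0.08,"ax":0,"ay":0,"az":0},{"tx":0,"ty":0,"tz":0,"ax":0,"ay":0,"az":0},{"tx":0,"ty":0,"tz":0,"ax":0,"ay":0,"az":0}])

```text
clock: 48.75
eef_pos: [497.8, 27.8, 41.0]
tcp_rot: [-3.142, 0.0, 1.568]
contact_force: [0.1, 1.2, -1.2]
opening: 0.473
grasp_force: 40.8
```

>>> step_arm(moves=[{"tx":0,"ty":0,"tz":0.04,"ax":0,"ay":0,"az":0},{"tx":0,"ty":0,"tz":0,"ax":0,"ay":0,"az":0},{"tx":0,"ty":0,"tz":0,"ax":0,"ay":0,"az":0}])

```text
clock: 49.12
eef_pos: [497.9, 27.8, 40.1]
tcp_rot: [3.141, -0.0, 1.568]
contact_force: [1.0, 0.8, 1.1]
opening: 0.475
grasp_force: 41.2
```

>>> step_arm(moves=[{"tx":0,"ty":0,"tz":0,"ax":0,"ay":0,"az":0},{"tx":0,"ty":0,"tz":0,"ax":0,"ay":0,"az":0},{"tx":0,"ty":0,"tz":-0.2,"ax":0,"ay":0,"az":0},{"tx":0,"ty":0,"tz":-0.8,"ax":0,"ay":0,"az":0},{"tx":0,"ty":0,"tz":-1,"ax":0,"ay":0,"az":0}], gripper=1)

```text
clock: 49.75
eef_pos: [497.4, 27.8, 90.5]
tcp_rot: [-3.141, 0.0, 1.568]
contact_force: [-1.4, -0.5, 0.6]
opening: 1.003
grasp_force: 0.0
```

>>> step_arm(moves=[{"tx":0,"ty":0,"tz":-1,"ax":0,"ay":0,"az":0},{"tx":-0.6,"ty":0.15,"tz":-1,"ax":0,"ay":0,"az":0},{"tx":-1,"ty":0.24,"tz":-1,"ax":0,"ay":0,"az":0},{"tx":-1,"ty":0.24,"tz":-0.4,"ax":0,"ay":0,"az":0},{"tx":-1,"ty":0.24,"tz":0,"ax":0,"ay":0,"az":0}])

```text
clock: 50.38
eef_pos: [520.1, -63.1, 176.6]
tcp_rot: [3.139, 0.0, 1.568]
contact_force: [0.4, 0.1, -0.8]
opening: 1.002
grasp_force: 0.0
```

>>> step_arm(moves=[{"tx":-1,"ty":0.24,"tz":0,"ax":0,"ay":0,"az":0},{"tx":-1,"ty":0.24,"tz":0,"ax":0,"ay":0,"az":0},{"tx":-1,"ty":0.24,"tz":0,"ax":0,"ay":0,"az":0},{"tx":-1,"ty":0.24,"tz":0,"ax":0,"ay":0,"az":0},{"tx":-1,"ty":0.24,"tz":0,"ax":0,"ay":0,"az":0}])

```text
clock: 51.0
eef_pos: [548.9, -188.2, 175.3]
tcp_rot: [3.141, 0.0, 1.568]
contact_force: [-0.2, -0.2, 0.5]
opening: 0.995
grasp_force: 0.0
```

>>> step_arm(moves=[{"tx":-1,"ty":0.24,"tz":0,"ax":0,"ay":0,"az":0},{"tx":-1,"ty":0.24,"tz":0,"ax":0,"ay":0,"az":0},{"tx":-1,"ty":0.24,"tz":0,"ax":0,"ay":0,"az":0},{"tx":-1,"ty":0.24,"tz":0,"ax":0,"ay":0,"az":0},{"tx":-1,"ty":0.24,"tz":0,"ax":0,"ay":0,"az":0}])

```text
clock: 51.62
eef_pos: [578.8, -314.2, 175.0]
tcp_rot: [3.142, -0.0, 1.567]
contact_force: [-0.3, 0.1, 0.3]
opening: 0.997
grasp_force: 0.0
```

>>> step_arm(moves=[{"tx":-1,"ty":0.24,"tz":0,"ax":0,"ay":0,"az":0},{"tx":0,"ty":0,"tz":0,"ax":0,"ay":0,"az":0},{"tx":0,"ty":0,"tz":0,"ax":0,"ay":0,"az":0}])

```text
clock: 52.0
eef_pos: [584.1, -337.4, 174.6]
tcp_rot: [-3.141, -0.001, 1.567]
contact_force: [0.5, 0.4, 0.4]
opening: 0.999
grasp_force: 0.0
```

```bash
python3 -c "
from caps import *
caps(dict(red=(498,-116),green=(498,-43),blue=(497,28)))
"
```

```text
red scene 184 [ 501.5 -116.2] 34.2 [39.8 40.4]
red top 248 [ 498.6 -114.1] 36.0 [39.3 39.1]
green scene 172 [501.  -42.9] 34.2 [40.  38.7]
green top 246 [498.2 -40.9] 36.3 [39.3 37.2]
blue scene 151 [501.  31.] 34.1 [39.4 41. ]
blue top 247 [497.9  31.9] 35.8 [39.1 39.4]
[ 584.2 -336.9  174.9] [-3.141e+00 -1.000e-03  1.568e+00]
```

>>> step_arm(moves=[{"tx":-0.03,"ty":0.06,"tz":0.6,"ax":0,"ay":0,"az":0},{"tx":0,"ty":0,"tz":0.8,"ax":0,"ay":0,"az":0},{"tx":0,"ty":0,"tz":0.8,"ax":0,"ay":0,"az":0},{"tx":0,"ty":0,"tz":0.55,"ax":0,"ay":0,"az":0},{"tx":0,"ty":0,"tz":0,"ax":0,"ay":0,"az":0}])

```text
clock: 52.72
eef_pos: [585.1, -337.8, 104.4]
tcp_rot: [-3.139, -0.001, 1.568]
contact_force: [-0.4, 0.3, -0.5]
opening: 0.997
grasp_force: 0.0
```

>>> step_arm(moves=[{"tx":0,"ty":0,"tz":0,"ax":0,"ay":0,"az":0},{"tx":0,"ty":0,"tz":0,"ax":0,"ay":0,"az":0},{"tx":0,"ty":0,"tz":0,"ax":0,"ay":0,"az":0},{"tx":0,"ty":0,"tz":0,"ax":0,"ay":0,"az":0},{"tx":0,"ty":0,"tz":0,"ax":0,"ay":0,"az":0}], gripper=0, newtons=60)

```text
clock: 53.35
eef_pos: [586.2, -338.5, 107.0]
tcp_rot: [3.141, 0.001, 1.568]
contact_force: [-1.9, 0.9, 6.4]
opening: 0.267
grasp_force: 58.6
```

>>> step_arm(moves=[{"tx":0,"ty":0,"tz":0,"ax":0,"ay":0,"az":0},{"tx":0,"ty":0,"tz":0,"ax":0,"ay":0,"az":0}])

```text
clock: 53.6
eef_pos: [586.2, -338.4, 107.0]
tcp_rot: [3.141, 0.0, 1.568]
contact_force: [-1.2, 0.2, 6.3]
opening: 0.261
grasp_force: 58.6
```

>>> step_arm(moves=[{"tx":0,"ty":0,"tz":-0.2,"ax":0,"ay":0,"az":0},{"tx":0,"ty":0,"tz":-0.6,"ax":0,"ay":0,"az":0},{"tx":0,"ty":0,"tz":-0.8,"ax":0,"ay":0,"az":0},{"tx":0,"ty":0,"tz":-0.8,"ax":0,"ay":0,"az":0},{"tx":0,"ty":0,"tz":-0.8,"ax":0,"ay":0,"az":0}])

```text
clock: 54.22
eef_pos: [586.1, -338.4, 188.3]
tcp_rot: [3.141, 0.001, 1.568]
contact_force: [0.4, -0.5, -0.6]
opening: 0.262
grasp_force: 58.7
```

>>> step_arm(moves=[{"tx":0,"ty":0,"tz":-0.4,"ax":0,"ay":0,"az":0},{"tx":0,"ty":0,"tz":0,"ax":0,"ay":0,"az":0},{"tx":0,"ty":0,"tz":0,"ax":0,"ay":0,"az":0}])

```text
clock: 54.6
eef_pos: [585.5, -338.0, 195.6]
tcp_rot: [-3.141, -0.001, 1.568]
contact_force: [-0.6, 0.9, -1.1]
opening: 0.266
grasp_force: 58.8
```

>>> step_arm(moves=[{"tx":0.9,"ty":-0.36,"tz":0,"ax":0,"ay":0,"az":0},{"tx":1,"ty":-0.39,"tz":0,"ax":0,"ay":0,"az":0},{"tx":1,"ty":-0.39,"tz":0,"ax":0,"ay":0,"az":0},{"tx":1,"ty":-0.39,"tz":0,"ax":0,"ay":0,"az":0},{"tx":1,"ty":-0.39,"tz":0,"ax":0,"ay":0,"az":0}])

```text
clock: 55.22
eef_pos: [537.5, -214.6, 195.3]
tcp_rot: [-3.14, -0.001, 1.568]
contact_force: [0.0, 1.2, -1.4]
opening: 0.265
grasp_force: 58.8
```

>>> step_arm(moves=[{"tx":1,"ty":-0.39,"tz":0,"ax":0,"ay":0,"az":0},{"tx":1,"ty":-0.39,"tz":0,"ax":0,"ay":0,"az":0},{"tx":1,"ty":-0.39,"tz":0,"ax":0,"ay":0,"az":0},{"tx":0.96,"ty":-0.39,"tz":0,"ax":0,"ay":0,"az":0},{"tx":0,"ty":0,"tz":0,"ax":0,"ay":0,"az":0}])

```text
clock: 55.85
eef_pos: [498.6, -114.9, 195.9]
tcp_rot: [-3.14, -0.0, 1.569]
contact_force: [0.1, -1.2, -2.2]
opening: 0.264
grasp_force: 58.8
```

>>> step_arm(moves=[{"tx":0,"ty":0,"tz":0.6,"ax":0,"ay":0,"az":0},{"tx":0,"ty":0,"tz":0.7,"ax":0,"ay":0,"az":0},{"tx":0,"ty":0,"tz":0.3,"ax":0,"ay":0,"az":0},{"tx":0,"ty":0,"tz":0,"ax":0,"ay":0,"az":0},{"tx":0,"ty":0,"tz":0,"ax":0,"ay":0,"az":0}])

```text
clock: 56.48
eef_pos: [500.0, -116.8, 156.5]
tcp_rot: [3.141, 0.0, 1.567]
contact_force: [-0.5, 0.3, -1.1]
opening: 0.263
grasp_force: 58.9
```

```bash
python3 -c "
from m import *
s=r.sense();print(s['eef_pos'],s['contact_force'])
p,_=grab('scene');q,_=grab('top')
a=cv2.resize(p[210:290,190:270],(400,400),interpolation=2);b=cv2.resize(q[217:297,270:350],(400,400),interpolation=2)
cv2.imwrite('pics/s10c.png',cv2.cvtColor(np.hstack([a,b]),4))
"
```

```text
[ 499.95789881 -116.79107399  156.48879472] [-0.48718467  0.28150581 -1.12299234]
```

View pics/s10c.png

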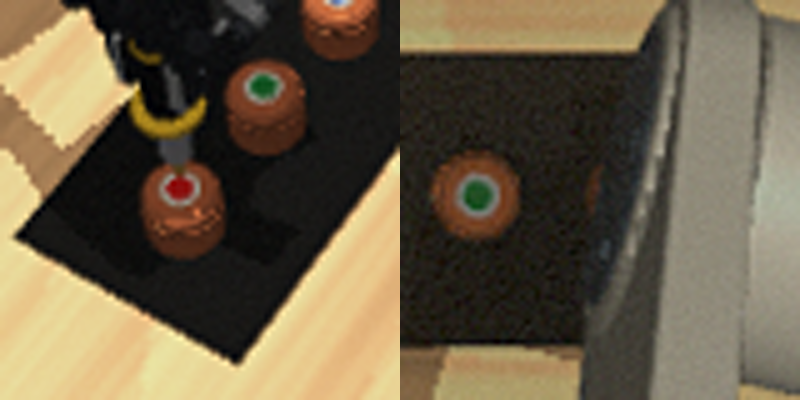

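The tip hangs over the red dot: scene half shows the tip at (180,165) and the dot at (180,188). I lower it.

>>> step_arm(moves=[{"tx":0,"ty":-0.06,"tz":0.3,"ax":0,"ay":0,"az":0},{"tx":0,"ty":0,"tz":0.3,"ax":0,"ay":0,"az":0},{"tx":0,"ty":0,"tz":0.15,"ax":0,"ay":0,"az":0},{"tx":0,"ty":0,"tz":0.05,"ax":0,"ay":0,"az":0},{"tx":0,"ty":0,"tz":0,"ax":0,"ay":0,"az":0}])

```text
clock: 57.2
eef_pos: [498.0, -116.5, 136.2]
tcp_rot: [-3.141, -0.0, 1.568]
contact_force: [-1.0, 0.3, 0.5]
opening: 0.264
grasp_force: 58.9
```

>>> step_arm(moves=[{"tx":0,"ty":0,"tz":0,"ax":0,"ay":0,"az":0},{"tx":0,"ty":0,"tz":0,"ax":0,"ay":0,"az":0},{"tx":0,"ty":0,"tz":0,"ax":0,"ay":0,"az":0}])

```text
clock: 57.58
eef_pos: [498.2, -116.5, 136.4]
tcp_rot: [3.141, 0.0, 1.568]
contact_force: [-0.6, 0.6, 0.0]
opening: 0.26
grasp_force: 58.9
```

>>> step_arm(moves=[{"tx":0,"ty":0,"tz":0,"ax":0,"ay":0,"az":0},{"tx":0,"ty":0,"tz":0,"ax":0,"ay":0,"az":0},{"tx":0,"ty":0,"tz":0,"ax":0,"ay":0,"az":0},{"tx":0,"ty":0,"tz":0,"ax":0,"ay":0,"az":0},{"tx":0,"ty":0,"tz":0,"ax":0,"ay":0,"az":0}])

```text
clock: 58.2
eef_pos: [498.2, -116.5, 136.3]
tcp_rot: [3.141, 0.0, 1.568]
contact_force: [0.3, -0.2, 0.5]
opening: 0.264
grasp_force: 58.9
```

>>> step_arm(moves=[{"tx":0,"ty":0,"tz":0,"ax":0,"ay":0,"az":0},{"tx":0,"ty":0,"tz":0,"ax":0,"ay":0,"az":0},{"tx":0,"ty":0,"tz":0,"ax":0,"ay":0,"az":0},{"tx":0,"ty":0,"tz":0,"ax":0,"ay":0,"az":0},{"tx":0,"ty":0,"tz":0,"ax":0,"ay":0,"az":0}])

```text
clock: 58.82
eef_pos: [498.1, -116.5, 136.3]
tcp_rot: [3.142, 0.0, 1.568]
contact_force: [-0.1, 1.0, 0.9]
opening: 0.264
grasp_force: 58.9
```

>>> step_arm(moves=[{"tx":0,"ty":0,"tz":0,"ax":0,"ay":0,"az":0},{"tx":0,"ty":0,"tz":0,"ax":0,"ay":0,"az":0},{"tx":0,"ty":0,"tz":0,"ax":0,"ay":0,"az":0},{"tx":0,"ty":0,"tz":0,"ax":0,"ay":0,"az":0},{"tx":0,"ty":0,"tz":0,"ax":0,"ay":0,"az":0}])

```text
clock: 59.45
eef_pos: [498.2, -116.5, 136.3]
tcp_rot: [3.141, 0.0, 1.568]
contact_force: [0.5, -0.3, 0.0]
opening: 0.265
grasp_force: 58.9
```

>>> step_arm(moves=[{"tx":0,"ty":0,"tz":0,"ax":0,"ay":0,"az":0},{"tx":0,"ty":0,"tz":0,"ax":0,"ay":0,"az":0},{"tx":0,"ty":0,"tz":0,"ax":0,"ay":0,"az":0},{"tx":0,"ty":0,"tz":0,"ax":0,"ay":0,"az":0},{"tx":0,"ty":0,"tz":0,"ax":0,"ay":0,"az":0}])

```text
clock: 60.08
eef_pos: [498.2, -116.5, 136.3]
tcp_rot: [3.141, 0.0, 1.568]
contact_force: [0.9, 0.5, -1.3]
opening: 0.262
grasp_force: 58.9
```

>>> step_arm(moves=[{"tx":0,"ty":0,"tz":0,"ax":0,"ay":0,"az":0},{"tx":0,"ty":0,"tz":-0.3,"ax":0,"ay":0,"az":0},{"tx":0,"ty":0,"tz":-0.8,"ax":0,"ay":0,"az":0},{"tx":0.9,"ty":0,"tz":0,"ax":0,"ay":0,"az":0},{"tx":1,"ty":0,"tz":0,"ax":0,"ay":0,"az":0}])

```text
clock: 60.7
eef_pos: [498.2, -68.7, 164.4]
tcp_rot: [3.141, 0.0, 1.567]
contact_force: [0.4, 0.6, -1.0]
opening: 0.261
grasp_force: 58.8
```

>>> step_arm(moves=[{"tx":1,"ty":0,"tz":0,"ax":0,"ay":0,"az":0},{"tx":0,"ty":0,"tz":0,"ax":0,"ay":0,"az":0},{"tx":0,"ty":0,"tz":0,"ax":0,"ay":0,"az":0},{"tx":0,"ty":0,"tz":0,"ax":0,"ay":0,"az":0}])

```text
clock: 61.2
eef_pos: [498.4, -44.6, 163.9]
tcp_rot: [3.142, 0.0, 1.567]
contact_force: [0.3, 0.0, -1.5]
opening: 0.266
grasp_force: 58.8
```

```bash
python3 -c "
from caps import *
caps(dict(red=(498,-116),green=(498,-43),blue=(498,30)))
"
```

```text
red scene 187 [ 501.6 -116.2] 34.1 [38.8 37.9]
red top not there 0
green scene 167 [500.9 -43.6] 34.5 [39.8 40.1]
green top not there 0
blue scene 152 [500.6  30.2] 33.8 [39.1 41.1]
blue top 70 [497.8  44.6] 35.9 [34.6 14.1]
[498.3 -44.6 163.8] [-3.142  0.     1.567]
```

>>> step_arm(moves=[{"tx":0.05,"ty":0,"tz":0.4,"ax":0,"ay":0,"az":0},{"tx":0,"ty":0,"tz":0.4,"ax":0,"ay":0,"az":0},{"tx":0,"ty":0,"tz":0.2,"ax":0,"ay":0,"az":0},{"tx":0,"ty":0,"tz":0.1,"ax":0,"ay":0,"az":0},{"tx":0,"ty":0,"tz":0,"ax":0,"ay":0,"az":0}])

```text
clock: 61.92
eef_pos: [498.2, -42.7, 136.1]
tcp_rot: [-3.141, -0.0, 1.568]
contact_force: [-0.5, -0.2, -0.2]
opening: 0.266
grasp_force: 58.9
```

>>> step_arm(moves=[{"tx":0,"ty":0,"tz":0,"ax":0,"ay":0,"az":0},{"tx":0,"ty":0,"tz":0,"ax":0,"ay":0,"az":0},{"tx":0,"ty":0,"tz":0,"ax":0,"ay":0,"az":0}])

```text
clock: 62.3
eef_pos: [498.5, -42.7, 136.5]
tcp_rot: [3.141, 0.0, 1.568]
contact_force: [-0.6, -0.3, -0.0]
opening: 0.266
grasp_force: 58.9
```

>>> step_arm(moves=[{"tx":0,"ty":0,"tz":0,"ax":0,"ay":0,"az":0},{"tx":0,"ty":0,"tz":0,"ax":0,"ay":0,"az":0},{"tx":0,"ty":0,"tz":0,"ax":0,"ay":0,"az":0},{"tx":0,"ty":0,"tz":0,"ax":0,"ay":0,"az":0},{"tx":0,"ty":0,"tz":0,"ax":0,"ay":0,"az":0}])

```text
clock: 62.92
eef_pos: [498.5, -42.7, 136.3]
tcp_rot: [3.141, 0.0, 1.568]
contact_force: [-0.0, -0.6, 0.3]
opening: 0.269
grasp_force: 58.9
```

>>> step_arm(moves=[{"tx":0,"ty":0,"tz":0,"ax":0,"ay":0,"az":0},{"tx":0,"ty":0,"tz":0,"ax":0,"ay":0,"az":0},{"tx":0,"ty":0,"tz":0,"ax":0,"ay":0,"az":0},{"tx":0,"ty":0,"tz":0,"ax":0,"ay":0,"az":0},{"tx":0,"ty":0,"tz":0,"ax":0,"ay":0,"az":0}])

```text
clock: 63.55
eef_pos: [498.5, -42.8, 136.3]
tcp_rot: [3.141, 0.0, 1.568]
contact_force: [0.4, -0.1, 0.3]
opening: 0.265
grasp_force: 58.9
```

>>> step_arm(moves=[{"tx":0,"ty":0,"tz":0,"ax":0,"ay":0,"az":0},{"tx":0,"ty":0,"tz":0,"ax":0,"ay":0,"az":0},{"tx":0,"ty":0,"tz":0,"ax":0,"ay":0,"az":0},{"tx":0,"ty":0,"tz":0,"ax":0,"ay":0,"az":0},{"tx":0,"ty":0,"tz":0,"ax":0,"ay":0,"az":0}])

```text
clock: 64.18
eef_pos: [498.4, -42.7, 136.3]
tcp_rot: [-3.142, 0.0, 1.568]
contact_force: [0.9, 0.6, -1.1]
opening: 0.266
grasp_force: 58.8
```

>>> step_arm(moves=[{"tx":0,"ty":0,"tz":0,"ax":0,"ay":0,"az":0},{"tx":0,"ty":0,"tz":0,"ax":0,"ay":0,"az":0},{"tx":0,"ty":0,"tz":0,"ax":0,"ay":0,"az":0},{"tx":0,"ty":0,"tz":0,"ax":0,"ay":0,"az":0},{"tx":0,"ty":0,"tz":0,"ax":0,"ay":0,"az":0}])

```text
clock: 64.8
eef_pos: [498.4, -42.7, 136.3]
tcp_rot: [3.142, 0.0, 1.568]
contact_force: [1.4, 0.6, -0.4]
opening: 0.265
grasp_force: 58.8
```

>>> step_arm(moves=[{"tx":0,"ty":0,"tz":0,"ax":0,"ay":0,"az":0},{"tx":0,"ty":0,"tz":-0.3,"ax":0,"ay":0,"az":0},{"tx":0,"ty":0,"tz":-0.8,"ax":0,"ay":0,"az":0},{"tx":0.9,"ty":0,"tz":0,"ax":0,"ay":0,"az":0},{"tx":1,"ty":0,"tz":0,"ax":0,"ay":0,"az":0}])

```text
clock: 65.42
eef_pos: [498.4, 5.1, 164.4]
tcp_rot: [3.141, 0.0, 1.567]
contact_force: [0.3, -0.5, -1.7]
opening: 0.267
grasp_force: 58.9
```

>>> step_arm(moves=[{"tx":1,"ty":0,"tz":0,"ax":0,"ay":0,"az":0},{"tx":0,"ty":0,"tz":0,"ax":0,"ay":0,"az":0},{"tx":0,"ty":0,"tz":0,"ax":0,"ay":0,"az":0},{"tx":0,"ty":0,"tz":0,"ax":0,"ay":0,"az":0}])

```text
clock: 65.92
eef_pos: [498.5, 29.1, 163.8]
tcp_rot: [-3.141, 0.0, 1.567]
contact_force: [0.3, 0.3, -1.6]
opening: 0.262
grasp_force: 58.9
```

```bash
python3 -c "
from caps import *
caps(dict(red=(498,-116),green=(498,-43),blue=(498,30)))
"
```

```text
red scene 184 [ 500.9 -116.1] 34.5 [38.7 39.7]
red top 248 [ 498.5 -114.1] 36.1 [39.4 39.1]
green scene 170 [501.  -42.2] 34.3 [40.1 39.8]
green top not there 0
blue scene 153 [501.   28.1] 33.7 [39.1 40.6]
blue top not there 0
[498.6  29.2 163.8] [-3.141  0.     1.567]
```

>>> step_arm(moves=[{"tx":0,"ty":0,"tz":0.4,"ax":0,"ay":0,"az":0},{"tx":0,"ty":0,"tz":0.4,"ax":0,"ay":0,"az":0},{"tx":0,"ty":0,"tz":0.2,"ax":0,"ay":0,"az":0},{"tx":0,"ty":0,"tz":0.1,"ax":0,"ay":0,"az":0},{"tx":0,"ty":0,"tz":0,"ax":0,"ay":0,"az":0}])

```text
clock: 66.65
eef_pos: [498.4, 29.8, 136.1]
tcp_rot: [-3.141, 0.0, 1.568]
contact_force: [-0.9, -0.5, 0.4]
opening: 0.269
grasp_force: 58.9
```

>>> step_arm(moves=[{"tx":0,"ty":0,"tz":0,"ax":0,"ay":0,"az":0},{"tx":0,"ty":0,"tz":0,"ax":0,"ay":0,"az":0},{"tx":0,"ty":0,"tz":0,"ax":0,"ay":0,"az":0}])

```text
clock: 67.03
eef_pos: [498.7, 29.8, 136.5]
tcp_rot: [3.141, -0.0, 1.568]
contact_force: [-0.9, 0.1, 1.0]
opening: 0.261
grasp_force: 58.9
```

```bash
python3 -c "
from m import *
p,_=grab('scene')
cv2.imwrite('pics/s11c.png',cv2.cvtColor(cv2.resize(p[160:290,180:310],(600,600),interpolation=2),4))
"
```

```text
(no output)
```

View pics/s11c.png

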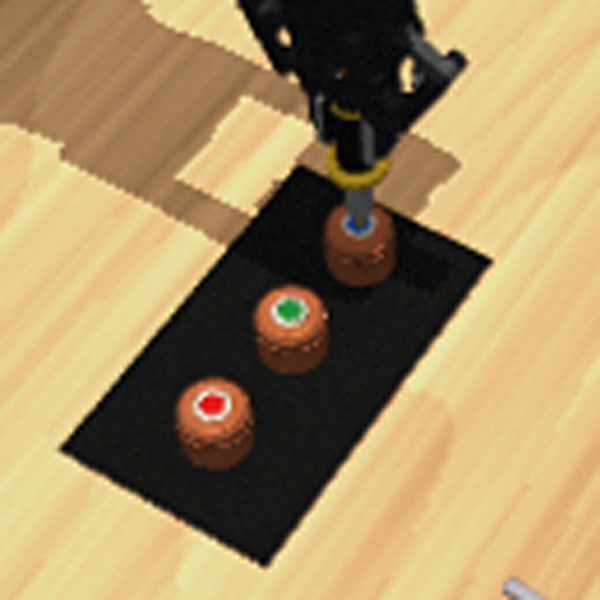

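The tip is on the blue dot at crop (358,225), and all three caps are on the pad. That was my 15th picture, one over the limit of 14, so I'll view no more and use numbers only. I hold, then carry the probe to the holder.

>>> step_arm(moves=[{"tx":0,"ty":0,"tz":0,"ax":0,"ay":0,"az":0},{"tx":0,"ty":0,"tz":0,"ax":0,"ay":0,"az":0},{"tx":0,"ty":0,"tz":0,"ax":0,"ay":0,"az":0},{"tx":0,"ty":0,"tz":0,"ax":0,"ay":0,"az":0},{"tx":0,"ty":0,"tz":0,"ax":0,"ay":0,"az":0}])

```text
clock: 67.7
eef_pos: [498.7, 29.8, 136.3]
tcp_rot: [3.141, -0.0, 1.568]
contact_force: [0.3, 0.8, -0.7]
opening: 0.266
grasp_force: 58.9
```

>>> step_arm(moves=[{"tx":0,"ty":0,"tz":0,"ax":0,"ay":0,"az":0},{"tx":0,"ty":0,"tz":0,"ax":0,"ay":0,"az":0},{"tx":0,"ty":0,"tz":0,"ax":0,"ay":0,"az":0},{"tx":0,"ty":0,"tz":0,"ax":0,"ay":0,"az":0},{"tx":0,"ty":0,"tz":0,"ax":0,"ay":0,"az":0}])

```text
clock: 68.32
eef_pos: [498.7, 29.8, 136.3]
tcp_rot: [3.141, 0.0, 1.568]
contact_force: [0.6, 0.8, 0.1]
opening: 0.263
grasp_force: 58.9
```

>>> step_arm(moves=[{"tx":0,"ty":0,"tz":0,"ax":0,"ay":0,"az":0},{"tx":0,"ty":0,"tz":0,"ax":0,"ay":0,"az":0},{"tx":0,"ty":0,"tz":0,"ax":0,"ay":0,"az":0},{"tx":0,"ty":0,"tz":0,"ax":0,"ay":0,"az":0},{"tx":0,"ty":0,"tz":0,"ax":0,"ay":0,"az":0}])

```text
clock: 68.95
eef_pos: [498.6, 29.8, 136.3]
tcp_rot: [3.142, 0.0, 1.568]
contact_force: [0.7, 0.4, 0.1]
opening: 0.263
grasp_force: 58.9
```

>>> step_arm(moves=[{"tx":0,"ty":0,"tz":0,"ax":0,"ay":0,"az":0},{"tx":0,"ty":0,"tz":0,"ax":0,"ay":0,"az":0},{"tx":0,"ty":0,"tz":0,"ax":0,"ay":0,"az":0},{"tx":0,"ty":0,"tz":0,"ax":0,"ay":0,"az":0},{"tx":0,"ty":0,"tz":0,"ax":0,"ay":0,"az":0}])

```text
clock: 69.58
eef_pos: [498.6, 29.8, 136.3]
tcp_rot: [-3.142, 0.0, 1.568]
contact_force: [0.8, -0.3, -0.1]
opening: 0.268
grasp_force: 58.9
```

>>> step_arm(moves=[{"tx":0,"ty":0,"tz":-0.3,"ax":0,"ay":0,"az":0},{"tx":0,"ty":0,"tz":-0.8,"ax":0,"ay":0,"az":0},{"tx":0,"ty":0,"tz":-1,"ax":0,"ay":0,"az":0},{"tx":-0.7,"ty":0.17,"tz":-0.8,"ax":0,"ay":0,"az":0},{"tx":-1,"ty":0.24,"tz":-0.2,"ax":0,"ay":0,"az":0}])

```text
clock: 70.2
eef_pos: [509.2, -12.8, 215.5]
tcp_rot: [3.14, -0.0, 1.569]
contact_force: [0.4, -0.0, -1.3]
opening: 0.264
grasp_force: 58.9
```

>>> step_arm(moves=[{"tx":-1,"ty":0.24,"tz":0,"ax":0,"ay":0,"az":0},{"tx":-1,"ty":0.24,"tz":0,"ax":0,"ay":0,"az":0},{"tx":-1,"ty":0.24,"tz":0,"ax":0,"ay":0,"az":0},{"tx":-1,"ty":0.24,"tz":0,"ax":0,"ay":0,"az":0},{"tx":-1,"ty":0.24,"tz":0,"ax":0,"ay":0,"az":0}])

```text
clock: 70.82
eef_pos: [538.0, -138.6, 214.0]
tcp_rot: [-3.141, -0.0, 1.568]
contact_force: [0.8, -0.2, -1.4]
opening: 0.259
grasp_force: 58.9
```

>>> step_arm(moves=[{"tx":-1,"ty":0.24,"tz":0,"ax":0,"ay":0,"az":0},{"tx":-1,"ty":0.24,"tz":0,"ax":0,"ay":0,"az":0},{"tx":-1,"ty":0.24,"tz":0,"ax":0,"ay":0,"az":0},{"tx":-1,"ty":0.24,"tz":0,"ax":0,"ay":0,"az":0},{"tx":-1,"ty":0.24,"tz":0,"ax":0,"ay":0,"az":0}])

```text
clock: 71.45
eef_pos: [568.2, -264.4, 213.8]
tcp_rot: [-3.142, -0.0, 1.568]
contact_force: [0.7, -0.5, -2.0]
opening: 0.266
grasp_force: 58.9
```

>>> step_arm(moves=[{"tx":-1,"ty":0.24,"tz":0,"ax":0,"ay":0,"az":0},{"tx":-1,"ty":0.24,"tz":0,"ax":0,"ay":0,"az":0},{"tx":-1,"ty":0.24,"tz":0,"ax":0,"ay":0,"az":0},{"tx":0,"ty":0,"tz":0,"ax":0,"ay":0,"az":0},{"tx":0,"ty":0,"tz":0,"ax":0,"ay":0,"az":0}])

```text
clock: 72.08
eef_pos: [585.4, -338.0, 213.4]
tcp_rot: [-3.141, -0.001, 1.567]
contact_force: [-0.5, 0.2, -1.3]
opening: 0.264
grasp_force: 58.9
```

>>> step_arm(moves=[{"tx":0,"ty":0,"tz":0,"ax":0,"ay":0,"az":0},{"tx":0,"ty":0,"tz":0,"ax":0,"ay":0,"az":0}])

```text
clock: 72.32
eef_pos: [585.7, -337.5, 213.9]
tcp_rot: [-3.142, -0.0, 1.568]
contact_force: [0.2, 0.4, -1.9]
opening: 0.262
grasp_force: 58.9
```

Contact on blue ran from about 66.4 to 69.7 s. Now I insert the probe, lowering from 214 to about 107.

>>> step_arm(moves=[{"tx":0,"ty":0.02,"tz":0.5,"ax":0,"ay":0,"az":0},{"tx":0,"ty":0,"tz":0.6,"ax":0,"ay":0,"az":0},{"tx":0,"ty":0,"tz":0.5,"ax":0,"ay":0,"az":0},{"tx":0,"ty":0,"tz":0,"ax":0,"ay":0,"az":0},{"tx":0,"ty":0,"tz":0,"ax":0,"ay":0,"az":0}])

```text
clock: 72.95
eef_pos: [586.3, -338.1, 173.8]
tcp_rot: [3.142, 0.0, 1.568]
contact_force: [0.5, 0.2, -0.7]
opening: 0.267
grasp_force: 58.9
```

>>> step_arm(moves=[{"tx":0,"ty":0,"tz":0.5,"ax":0,"ay":0,"az":0},{"tx":0,"ty":0,"tz":0.6,"ax":0,"ay":0,"az":0},{"tx":0,"ty":0,"tz":0.6,"ax":0,"ay":0,"az":0},{"tx":0,"ty":0,"tz":0.6,"ax":0,"ay":0,"az":0},{"tx":0,"ty":0,"tz":0.2,"ax":0,"ay":0,"az":0}])

```text
clock: 73.58
eef_pos: [585.5, -337.6, 109.5]
tcp_rot: [-3.14, -0.001, 1.568]
contact_force: [0.6, -0.4, -1.4]
opening: 0.27
grasp_force: 58.9
```

>>> step_arm(moves=[{"tx":0,"ty":0,"tz":0.05,"ax":0,"ay":0,"az":0},{"tx":0,"ty":0,"tz":0,"ax":0,"ay":0,"az":0},{"tx":0,"ty":0,"tz":0,"ax":0,"ay":0,"az":0}])

```text
clock: 73.95
eef_pos: [586.5, -338.2, 110.6]
tcp_rot: [3.141, 0.0, 1.568]
contact_force: [0.5, -0.1, -1.2]
opening: 0.267
grasp_force: 58.9
```

>>> step_arm(moves=[{"tx":0,"ty":0,"tz":0.1,"ax":0,"ay":0,"az":0},{"tx":0,"ty":0,"tz":0.04,"ax":0,"ay":0,"az":0},{"tx":0,"ty":0,"tz":0,"ax":0,"ay":0,"az":0},{"tx":0,"ty":0,"tz":0,"ax":0,"ay":0,"az":0}])

```text
clock: 74.45
eef_pos: [586.2, -338.1, 107.0]
tcp_rot: [3.141, 0.0, 1.568]
contact_force: [-1.9, 1.4, 5.4]
opening: 0.269
grasp_force: 59.5
```

>>> step_arm(moves=[{"tx":0,"ty":0,"tz":0,"ax":0,"ay":0,"az":0},{"tx":0,"ty":0,"tz":0,"ax":0,"ay":0,"az":0},{"tx":0,"ty":0,"tz":-0.2,"ax":0,"ay":0,"az":0},{"tx":0,"ty":0,"tz":-0.8,"ax":0,"ay":0,"az":0},{"tx":0,"ty":0,"tz":-1,"ax":0,"ay":0,"az":0}], gripper=1)

```text
clock: 75.08
eef_pos: [586.2, -338.0, 157.9]
tcp_rot: [-3.141, -0.0, 1.568]
contact_force: [0.2, -0.2, -0.4]
opening: 0.997
grasp_force: 0.0
```

>>> step_arm(moves=[{"tx":0,"ty":0,"tz":-0.9,"ax":0,"ay":0,"az":0},{"tx":-0.28,"ty":-0.95,"tz":0,"ax":0,"ay":0,"az":0},{"tx":-0.28,"ty":-0.95,"tz":0,"ax":0,"ay":0,"az":0},{"tx":-0.28,"ty":-0.95,"tz":0,"ax":0,"ay":0,"az":0},{"tx":-0.28,"ty":-0.95,"tz":0,"ax":0,"ay":0,"az":0}])

```text
clock: 75.7
eef_pos: [490.0, -366.2, 179.8]
tcp_rot: [3.141, 0.001, 1.568]
contact_force: [1.0, -0.7, -0.1]
opening: 0.999
grasp_force: 0.0
```

>>> step_arm(moves=[{"tx":-0.28,"ty":-0.95,"tz":0,"ax":0,"ay":0,"az":0},{"tx":-0.28,"ty":-0.95,"tz":0,"ax":0,"ay":0,"az":0},{"tx":0,"ty":0,"tz":0,"ax":0,"ay":0,"az":0.045},{"tx":0,"ty":0,"tz":0,"ax":0,"ay":0,"az":0},{"tx":0,"ty":0,"tz":0,"ax":0,"ay":0,"az":0}])

```text
clock: 76.32
eef_pos: [443.4, -379.7, 179.1]
tcp_rot: [3.141, 0.0, 1.498]
contact_force: [-0.5, -0.2, -0.1]
opening: 1.001
grasp_force: 0.0
```

```bash
python3 -c "
from caps import *
caps(dict(red=(498,-116),green=(498,-43),blue=(498,30)))
for n in ('scene','top'):
    q=sel(cloud(n,grab(n)[1]),585,-336,20,112,140); print(n,len(q),q.mean(0).round(1) if len(q) else '')
print(r.sense()['qpos'])
"
```

```text
red scene 187 [ 501.4 -116.3] 34.3 [37. 40.]
red top 250 [ 498.6 -114.1] 36.0 [39.3 39.1]
green scene 168 [501.5 -42.7] 34.3 [42.5 37.2]
green top 244 [498.2 -40.8] 36.3 [39.2 37.2]
blue scene 151 [501.4  30.4] 34.0 [39.2 41.4]
blue top 248 [497.9  31.9] 36.2 [39.1 39.4]
[ 443.6 -379.5  179. ] [-3.142 -0.     1.498]
scene 128 [ 589.8 -337.7  123.6]
top 126 [ 586.  -334.   124.5]
[-7.10175438e-01  3.74400803e-01  1.79291078e+00  5.10319336e-06
  9.74320445e-01 -6.37189873e-01]
```

>>> step_arm(moves=[{"tx":-0.03,"ty":0.03,"tz":0.6,"ax":0,"ay":0,"az":0},{"tx":0,"ty":0,"tz":0.8,"ax":0,"ay":0,"az":0},{"tx":0,"ty":0,"tz":0.8,"ax":0,"ay":0,"az":0},{"tx":0,"ty":0,"tz":0.8,"ax":0,"ay":0,"az":0},{"tx":0,"ty":0,"tz":0.15,"ax":0,"ay":0,"az":0}])

```text
clock: 77.15
eef_pos: [443.3, -379.5, 98.2]
tcp_rot: [-3.139, -0.002, 1.497]
contact_force: [-1.0, -0.7, 0.5]
opening: 1.006
grasp_force: 0.0
```

>>> step_arm(moves=[{"tx":0,"ty":0,"tz":0,"ax":0,"ay":0,"az":0},{"tx":0,"ty":0,"tz":0,"ax":0,"ay":0,"az":0},{"tx":0,"ty":0,"tz":0,"ax":0,"ay":0,"az":0}])

```text
clock: 77.53
eef_pos: [444.5, -380.6, 100.9]
tcp_rot: [3.141, 0.001, 1.497]
contact_force: [0.5, 0.4, 0.7]
opening: 1.002
grasp_force: 0.0
```

>>> step_arm(moves=[{"tx":0,"ty":0,"tz":0,"ax":0,"ay":0,"az":0},{"tx":0,"ty":0,"tz":0,"ax":0,"ay":0,"az":0},{"tx":0,"ty":0,"tz":0,"ax":0,"ay":0,"az":0},{"tx":0,"ty":0,"tz":0,"ax":0,"ay":0,"az":0},{"tx":0,"ty":0,"tz":0,"ax":0,"ay":0,"az":0}], gripper=0, newtons=30)

```text
clock: 78.15
eef_pos: [444.6, -380.4, 100.5]
tcp_rot: [3.141, 0.0, 1.497]
contact_force: [1.8, 0.9, 1.4]
opening: 0.159
grasp_force: 34.1
```

>>> step_arm(moves=[{"tx":0,"ty":0,"tz":0,"ax":0,"ay":0,"az":0},{"tx":0,"ty":0,"tz":0,"ax":0,"ay":0,"az":0},{"tx":0,"ty":0,"tz":0,"ax":0,"ay":0,"az":0}])

```text
clock: 78.53
eef_pos: [444.6, -380.4, 100.4]
tcp_rot: [3.141, 0.0, 1.497]
contact_force: [3.8, 2.1, 1.6]
opening: 0.156
grasp_force: 34.2
```

>>> step_arm(moves=[{"tx":0,"ty":0,"tz":0,"ax":0,"ay":0,"az":-0.1},{"tx":0,"ty":0,"tz":0,"ax":0,"ay":0,"az":-0.1},{"tx":0,"ty":0,"tz":0,"ax":0,"ay":0,"az":-0.1},{"tx":0,"ty":0,"tz":0,"ax":0,"ay":0,"az":-0.1},{"tx":0,"ty":0,"tz":0,"ax":0,"ay":0,"az":-0.1}])

```text
clock: 79.15
eef_pos: [444.6, -380.4, 100.4]
tcp_rot: [3.141, 0.001, 2.287]
contact_force: [4.4, 2.1, 2.1]
opening: 0.155
grasp_force: 34.2
```

>>> step_arm(moves=[{"tx":0,"ty":0,"tz":0,"ax":0,"ay":0,"az":-0.1},{"tx":0,"ty":0,"tz":0,"ax":0,"ay":0,"az":-0.1},{"tx":0,"ty":0,"tz":0,"ax":0,"ay":0,"az":-0.1},{"tx":0,"ty":0,"tz":0,"ax":0,"ay":0,"az":-0.1},{"tx":0,"ty":0,"tz":0,"ax":0,"ay":0,"az":-0.1}])

```text
clock: 79.78
eef_pos: [444.7, -380.4, 100.4]
tcp_rot: [-3.141, 0.001, 3.073]
contact_force: [4.2, 1.1, 2.2]
opening: 0.159
grasp_force: 34.2
```

>>> step_arm(moves=[{"tx":0,"ty":0,"tz":0,"ax":0,"ay":0,"az":-0.08},{"tx":0,"ty":0,"tz":0,"ax":0,"ay":0,"az":-0.05},{"tx":0,"ty":0,"tz":0,"ax":0,"ay":0,"az":0}])

```text
clock: 80.15
eef_pos: [444.7, -380.4, 100.4]
tcp_rot: [-3.141, 0.001, -3.012]
contact_force: [4.5, 1.7, 0.4]
opening: 0.153
grasp_force: 34.2
```

```bash
python3 -c "
from rig import r
s=r.sense();print(s['tcp_rot'],s['wrist_torque'],s['contact_force'],s['qpos'][5])"
```

```text
[-3.14123180e+00  7.93615083e-04 -3.01194297e+00] [ 0.37770662 -0.78512307  0.00293168] [4.50730665 1.67369134 0.37509606] -2.411199061257677
```

>>> step_arm(moves=[{"tx":0,"ty":0,"tz":0,"ax":0,"ay":0,"az":-0.05},{"tx":0,"ty":0,"tz":0,"ax":0,"ay":0,"az":-0.03},{"tx":0,"ty":0,"tz":0,"ax":0,"ay":0,"az":0},{"tx":0,"ty":0,"tz":0,"ax":0,"ay":0,"az":0}])

```text
clock: 80.65
eef_pos: [444.7, -380.4, 100.4]
tcp_rot: [-3.141, 0.001, -2.889]
contact_force: [4.8, 1.9, 2.0]
opening: 0.155
grasp_force: 35.0
```

```bash
python3 -c "
from rig import r
s=r.sense();print(s['tcp_rot'],s['wrist_torque'],s['contact_force'],s['qpos'][5])"
```

```text
[-3.14129097e+00  8.73828048e-04 -2.88874093e+00] [ 0.35272858 -0.81519139 -0.29992505] [4.81003182 1.899432   1.97457693] -2.534695891486686
```

>>> step_arm(moves=[{"tx":0,"ty":0,"tz":0,"ax":0,"ay":0,"az":-0.03},{"tx":0,"ty":0,"tz":0,"ax":0,"ay":0,"az":0},{"tx":0,"ty":0,"tz":0,"ax":0,"ay":0,"az":0}])

```text
clock: 81.03
eef_pos: [444.6, -380.4, 100.5]
tcp_rot: [-3.141, 0.001, -2.843]
contact_force: [5.1, 3.1, 2.1]
opening: 0.16
grasp_force: 54.5
```

```bash
python3 -c "
from rig import r
s=r.sense();print(s['tcp_rot'],s['wrist_torque'],s['contact_force'],s['qpos'][5])"
```

```text
[-3.14145961e+00  1.17061344e-03 -2.84330263e+00] [ 0.35875187 -0.84717223 -1.35087237] [5.11774906 3.12909018 2.12698204] -2.5806936309390953
```

The torque has jumped to 1.35 N m, so the knob is at its end stop. I release and retreat.

>>> step_arm(moves=[{"tx":0,"ty":0,"tz":0,"ax":0,"ay":0,"az":0},{"tx":0,"ty":0,"tz":0,"ax":0,"ay":0,"az":0},{"tx":0,"ty":0,"tz":0,"ax":0,"ay":0,"az":0},{"tx":0,"ty":0,"tz":-0.3,"ax":0,"ay":0,"az":0},{"tx":0,"ty":0,"tz":-0.8,"ax":0,"ay":0,"az":0}], gripper=1)

```text
clock: 81.65
eef_pos: [443.7, -379.9, 127.6]
tcp_rot: [3.14, -0.001, -2.838]
contact_force: [1.0, -0.4, 0.0]
opening: 1.0
grasp_force: 0.0
```

>>> step_arm(moves=[{"tx":0,"ty":0,"tz":-1,"ax":0,"ay":0,"az":0},{"tx":0,"ty":0,"tz":-1,"ax":0,"ay":0,"az":0},{"tx":0,"ty":0,"tz":-1,"ax":0,"ay":0,"az":0},{"tx":0,"ty":0,"tz":-1,"ax":0,"ay":0,"az":0},{"tx":0,"ty":0,"tz":-1,"ax":0,"ay":0,"az":0}])

```text
clock: 82.28
eef_pos: [444.1, -380.3, 254.2]
tcp_rot: [-3.141, 0.0, -2.838]
contact_force: [0.5, -0.3, 0.4]
opening: 0.995
grasp_force: 0.0
```

>>> step_arm(moves=[{"tx":0,"ty":0,"tz":-1,"ax":0,"ay":0,"az":0},{"tx":0,"ty":0,"tz":-0.5,"ax":0,"ay":0,"az":0},{"tx":0,"ty":0,"tz":0,"ax":0,"ay":0,"az":0},{"tx":0,"ty":0,"tz":0,"ax":0,"ay":0,"az":0}])

```text
clock: 82.78
eef_pos: [443.8, -380.0, 289.3]
tcp_rot: [3.14, -0.001, -2.839]
contact_force: [-0.1, 1.2, 0.1]
opening: 0.998
grasp_force: 0.0
```

```bash
python3 -c "
from caps import *
caps(dict(red=(498,-116),green=(498,-43),blue=(498,30)))
for n in ('scene','top'):
    P=cloud(n,grab(n)[1])
    q=sel(P,585,-336,20,112,140); print(n,'probe',len(q),q.mean(0).round(1) if len(q) else '')
    q=sel(P,446,-380,40,92,106)
    if len(q)>10: print(n,'bar',len(q),cv2.minAreaRect(q[:,:2].astype(np.float32)))
"
```

```text
red scene 187 [ 501.  -115.6] 34.3 [38.2 40.4]
red top 245 [ 498.5 -114.1] 36.1 [39.3 39. ]
green scene 170 [502.  -42.5] 34.2 [41.4 40.2]
green top 247 [498.2 -40.8] 36.0 [39.3 37.1]
blue scene 152 [501.6  30.1] 34.0 [38.9 39.1]
blue top 250 [497.9  31.9] 36.0 [39.  39.5]
[ 443.8 -380.   289.1] [ 3.140e+00 -1.000e-03 -2.839e+00]
scene probe 128 [ 589.9 -337.7  123.8]
scene bar 127 ((447.1568603515625, -379.9239501953125), (40.95402526855469, 14.891117095947266), 16.175643920898438)
top probe 126 [ 585.9 -333.8  124.8]
top bar 142 ((444.56378173828125, -378.6977233886719), (41.970375061035156, 13.649821281433105), 13.913785934448242)
```

The bar now lies at about 14–16°, along the gauge's x axis (14°). Caps and probe are in place, so I hand in.

```bash
python3 -c "
from rig import workorder
print(workorder.sign_off())"
```

```text
the job is handed in; nothing more can be done
None
```

Handed in at about 83 s, judge's verdict not shown: red, green and blue large caps (large yellow absent) are on the pad and were touched in that order for just over 3 s each, blue having been reset after it was knocked mid-run (probe rehoused meanwhile, gauge not re-zeroed); the probe is back in its holder, the knob is off at its stop, and I viewed 15 pictures, one over the limit of 14.

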